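Push the vial-rack carriage up its loading track and lock it with the ball-lock pin

TASK

Push the vial-rack carriage up its inclined track until it rests against the top stop, then pick up the ball-lock pin and, holding its thumb button in, pass it from the robot's side through the two clevis ears and the carriage's tongue until its collar is against the ear. Let go so that the button springs out, give the pin's finger plate a gentle tug back towards the robot to prove that it is locked, and leave it there. Force neither carriage nor pin, and leave the beaker, bottle, dish and timer where they stand.

Things in the scene. Friction and masses are not known exactly. Their poses are not given: they have to be found in the camera images.
- track: Fixed inclined track, 310 x 105 mm, grey and aluminium: deck sloping 8 degrees with two guide rods, a top stop with rubber buffers and, above it, a clevis of two upright ears with a cross bore. Origin on the worktop under its middle. x: level, across it, away from the robot (the way the pin goes in); y: level, uphill (robot's left); z: up. No part is over 130 mm above the worktop.
- carriage (a joint): Travel of the carriage up the slope, m: 0 at the bottom, 0.070 against the top stop. Starts at 0 to 0.020, needs 3 to 4 N, stays where left. An aluminium sled, 86 x 160 mm, with a white vial rack; its 14 mm tongue runs up between the ears, and the tongue's 16 mm bore lines up with theirs only when the carriage is against the stop.
- push_pad (a point): Middle of the face of the black rubber pad (44 mm wide, 34 mm high, 12 mm thick) on the upright plate at the carriage's lower end. Push it uphill here; it gives 1 mm for each 4 N, up to 7 mm. Axes as the carriage: y up the slope, z square to the deck. Plate: 64 mm wide, its rolled top edge 26 mm above this point; the rack's vials stand no more than 10 mm higher than that.
- bore_mouth (a point): Centre of the bore's mouth on the near ear's outer face, 88 mm above the worktop. Axes as the track: x is the bore's axis, level, pointing in. Bore 16 mm wide, through near ear, tongue and far ear, 37 mm in all, open behind. The ears are 44 mm wide along the track and end 18 mm above the bore's axis; the rack ends 45 mm downhill of the axis.
- lock_pin: Loose ball-lock pin, 115 mm long, 0.2 kg, steel and aluminium. x: along its axis to the nose. Origin: on the axis, in the nose-side face of the hexagonal finger plate (12 mm thick, 52 mm across flats, flats at +z and -z). It lies in front of the track on a flat of the plate and on its nose end: its axis slopes 13 degrees down to the nose, which points uphill along the track within 15 degrees.
- pin_shoulder (a point): Centre of the front face of the pin's collar, 36 mm ahead of the pin's origin; axes as the pin. Between plate and collar: a neck 12 mm thick, 30 mm long. Collar 22 mm across, 6 mm long. Ahead of it: shank 14 mm thick, 47 mm long, then 8 mm of nose. With the collar on the near ear the balls stand 2.5 mm behind the far ear; so the locked pin can be drawn back 2.5 mm and no more. A tug of 5 to 15 N proves it.
- button_face (a point): Centre of the outer face of the thumb button, 32 mm across, behind the finger plate: 24 mm behind the pin's origin when out, 19 mm when in; axes as the pin. To hold it in, pinch the pin along its axis: one finger over the neck against the plate's nose-side face, the other on the upper half of this face, fingertips about 9 mm above the axis.
- thumb_button (a joint): How far the thumb button is pressed towards the nose, m: 0 out, 0.005 fully in. Its spring takes 4 N to start and 9 N to hold it fully in. Two balls on the shank's +y and -y sides, 42 mm ahead of the collar's face, stand out 3 mm and keep the pin from entering the bore; they draw in with the button, below the shank's surface from 0.0041 on.
- beaker: Loose glass beaker, 56 mm wide, 70 mm high, left of the track; origin at its foot. Leave it alone.
- reagent_bottle: Loose amber screw-cap bottle, 60 mm wide, 130 mm high, left of the track; origin at its foot. Leave it alone.
- dish: Loose flat glass dish, 60 mm wide, 14 mm high, right of the track, before the tall glazed cabinet; origin at its foot. Leave it alone.
- timer: Loose white bench timer, 50 x 62 x 18 mm, left near the front edge; origin at its foot. Leave it alone.

How it is judged:
By the outcome, as a careful person would: the job done as asked, in the order asked, and still so for the second after the job is handed in, with the robot touching nothing.
It also fails if it takes over 72 s, if anything falls off the work surface, if the arm or the gripper's body presses on something with over 40 N, if the wrist force passes 120 N, or if a joint passes its speed limit or range.

ROBOT

A 7-joint arm with a two-finger parallel gripper is mounted at the origin on a cart in front of the work surface, level with it; the furniture and walls round the work are solid. World frame = base frame: x ahead of the robot, y to its left, z up, the work surface at z = 0. Lengths are in m, angles in rad, forces in N, time in s.
With the tool pointing down it reaches from about 0.35 to 0.775 m from the base axis. Payload 3.1 kg.
Tool frame: the origin (TCP) lies at the centre of the arm's flange, where the gripper is bolted on; the fingertips stand bot.tip_reach ahead of it and the grasp point (between the pads) lies 155 mm ahead of it (bot.tip_reach is the distance from the TCP to the fingertips, in m); z points along the fingers, y is the line along which they close (so a half turn about z gives the same grasp; the last joint's range is limited). The gripper opens to 85 mm and grips with 20 to 120 N. Pads are 22 mm wide; open, the fingers measure 114 mm over their backs; the gripper's body (76 mm by 85 mm) begins 54 mm behind the grasp point. The pads swing forward as they close: fully open they stand 13 mm farther back than shut.
Start: joints at [-1.361, 0.311, 0.014, 1.512, -0.004, 1.319, -0.027], TCP at [0.137, 0.533, 0.405] pointing down, gripper open.
Joint ranges: [-2.7, 2.7], [-0.3, 1.91], [-1.27, 1.3], [0.12, 2.57], [-1.44, 4.58], [0.2, 2.03], [-3.05, 3.05]. Speed limits (rad/s): [2.79, 2.79, 3.14, 3.14, 3.14, 3.14, 3.14].

INTERFACE

Orientations are given as [roll, pitch, yaw] about the fixed x, y, z axes, in that order (R = Rz(yaw) Ry(pitch) Rx(roll)).
In Python, from cell import bot gives the robot as it stands.
- The arm moves only by the tool move_arm, never from a script. Its argument "series" is a list of rows, each an object of numbers: "dx", "dy", "dz": the shift along the tool's x, y, z scaled (see below); "wx", "wy", "wz": the turn, a rotation vector about the tool's x, y, z scaled (see below). In form: [{"dx": .., "dy": .., "dz": .., "wx": .., "wy": .., "wz": ..}, ...]. A call has 1 to 8 rows; each row is the pose to reach, as a shift and turn from the pose commanded when the call began, along the tool's axes at that moment, turning the shorter way round; what a row does not reach only later rows make up. The controller multiplies each number of a shift by 0.2 m and each number of a turn by pi rad. A row lasts 1/12 s, in which the tool goes at most 41.7 mm and 7.16 degrees, less where a joint would pass 70% of its speed; a pose out of reach is approached as far as the arm can. A call with a number of a shift or a turn outside -1 to 1 is refused whole. A call with a gripper value outside its range is refused whole. "claw" is the opening, from 0 (shut) to 1 (fully open), set as the call begins (left out, the last holds). The fingers move at their own pace and stop on an object; "newtons" is the grip in N (left out, the last holds). Time passes only in rows, so rows that repeat a pose let the fingers close. It gives the time, the measured TCP pose, the force, the opening and the grip force at its end, in the units of the state.
- bot.get_obs(): the state, without advancing time (a new reading comes with each control period).
- bot.camera(name): name is "side" or "top" or "wrist"; returns (picture, depth): 480x640x3 uint8, red, green, blue; 480x640 float32, m along the optical axis (not along the pixel's ray), 0 where there is no reading.
- bot.get_calibration(name): a dict with "fov_y" (degrees; the focal length in pixels is half the picture's height over the tangent of half this angle, whatever the lens; pixels are square), "cx", "cy" (the principal point, pixels), "xyz" and "attitude" of the camera in the world; the wrist camera has in their place "hand_eye" (4x4, takes a point from camera to tool coordinates, whose origin is the TCP and whose axes are the flange's). Camera axes: x right, y up, looking along -z (the intrinsics and any distortion apply to the point x, -y, -z); pixel columns grow to the right and rows downward; lengths in m; the calibration is good to about 2 mm. A picture is of the moment at which its call begins: read the wrist's pose just before it. get_calibration takes no time and is no camera call.
- bot.hand_in(): hands the job in; it is judged then, once.
Trained networks look in the newest picture that a camera, given by its name, has taken for a name from the list of things; names that differ only in an ending like _2 or _b are one class to them, and where a whole thing is asked for, a point or a joint stands for the part that bears it (a point fixed in the world has none). Each returns a list of dicts, best first, with "confidence" (0 to 1); they miss things now and then, are a little off and sometimes report something else, mostly with a low value. They report only what shows in the picture. A call takes as long as a camera call.
- bot.recognise(camera, label): "location" ([x, y, z] in m, in world coordinates, good to about 4 mm: the middle of the surface that is visible of it).
The state is a dict: "t": time; "joint_pos": joint angles; "joint_velocities": joint speeds; "tau": joint torques, N m; "tool_pos": TCP position; "tcp_rot": TCP orientation; "wrist_force": force on the tool from outside, world axes, zero at the start; "ft_torque": the same for the moment, N m; "grip_width": opening from 0.0 (shut) to 1.0 (fully open); "grip_force": force on a finger pad.
Only numpy, scipy, OpenCV 4.12 (cv2) and the standard library are available. Lean on these libraries where they do the work, as an engineer would, in place of code of your own. Each camera call takes 0.05 s, during which the arm holds its last target. There are 200 camera calls.

## Working session

There is one attempt and no reset: what is moved stays moved. The work goes in short steps, Python scripts to look and compute and a tool call to move; the robot and the scene stay as the last step left them, time stands still between calls to the robot, and variables do not carry over. Pictures are saved under pics/ and viewed, at most 10 in all, crops included, and the job is handed in when it is done.

Besides the shell and the picture viewer there is one more tool, called after "Request:" as name([rows], argument=value, ...), one row to a line, values as JSON. move_arm: Moves the arm, as the interface text tells. Its arguments: {"type":"object","properties":{"series":{"type":"array"},"claw":{"type":"number"},"newtons":{"type":"number"}},"required":["series"]}

```bash
ls; mkdir -p pics
cat > h.py <<'E'
import numpy as np, cv2
from scipy.spatial.transform import Rotation as R
from cell import bot
np.set_printoptions(precision=4,suppress=True)
E
python3 - <<'E'
from h import *
o=bot.get_obs(); print({k:np.round(v,4) for k,v in o.items()}, bot.tip_reach)
for c in ("side","top","wrist"):
    k=bot.get_calibration(c); print(c,k)
ims=[]
for c in ("side","top"):
    p,d=bot.camera(c); cv2.imwrite(f"pics/{c}0.png",p[:,:,::-1]); np.save(f"{c}0.npy",d)
    for l in ("track","carriage","push_pad","bore_mouth","lock_pin","pin_shoulder","button_face","beaker","reagent_bottle","dish","timer"):
        r=bot.recognise(c,l)
        print(c,l,[(np.round(x["location"],3),round(x["confidence"],2)) for x in r[:2]])
print(bot.get_obs()["t"])
E
```

```text
pics
{'t': np.float64(0.0), 'joint_pos': array([-1.3607,  0.3117,  0.014 ,  1.513 , -0.0044,  1.3192, -0.0272]), 'joint_velocities': array([ 0.0006, -0.0022,  0.001 ,  0.0006,  0.0017,  0.0001, -0.0008]), 'tau': array([ -0.0002, -37.9924,   0.146 , -23.0585,   0.0123,   0.0136,
        -0.    ]), 'tool_pos': array([0.1369, 0.5324, 0.4036]), 'tcp_rot': array([-3.1393,  0.0001,  2.8899]), 'wrist_force': array([-0.2126, -0.3502, -1.0588]), 'ft_torque': array([ 0.0204,  0.0239, -0.0147]), 'grip_force': np.float64(0.0), 'grip_width': np.float64(1.0011)} 0.1734
side {'fov_y': 51.97186326840041, 'cx': 316.1948597792092, 'cy': 239.1961523492307, 'xyz': array([ 0.2944, -0.6076,  0.7489]), 'attitude': array([ 0.9186, -0.0011, -0.2123])}
top {'fov_y': 46.351871764167775, 'cx': 321.7021933790941, 'cy': 236.75319288958121, 'xyz': array([0.3314, 0.2354, 1.4851]), 'attitude': array([ 0.1068,  0.    , -1.5994])}
wrist {'fov_y': 67.28259367484192, 'cx': 319.04873745527806, 'cy': 241.81645695765752, 'hand_eye': array([[ 0.0008,  0.9559,  0.2938,  0.0755],
       [ 1.    , -0.0006, -0.0007,  0.0001],
 
[... 564 characters left out ...]
.73)]
top track [(array([0.55 , 0.236, 0.064]), 0.88)]
top carriage [(array([0.584, 0.188, 0.075]), 0.64), (array([0.276, 0.382, 0.019]), 0.37)]
top push_pad [(array([0.633, 0.104, 0.072]), 0.43)]
top bore_mouth [(array([0.548, 0.238, 0.06 ]), 0.67)]
top lock_pin [(array([0.481, 0.144, 0.029]), 0.89)]
top pin_shoulder [(array([0.482, 0.146, 0.026]), 0.75), (array([0.55 , 0.237, 0.06 ]), 0.75)]
top button_face [(array([0.495, 0.124, 0.045]), 0.57), (array([0.636, 0.103, 0.07 ]), 0.31)]
top beaker [(array([0.43 , 0.471, 0.022]), 0.67)]
top reagent_bottle [(array([0.453, 0.547, 0.091]), 0.91)]
top dish [(array([ 0.685, -0.091, -0.002]), 0.97)]
top timer [(array([0.28 , 0.381, 0.02 ]), 0.6)]
1.2
```

View pics/top0.png

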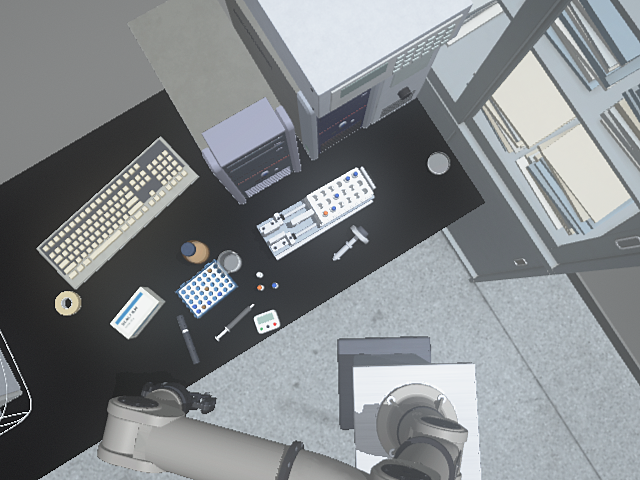

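View pics/side0.png

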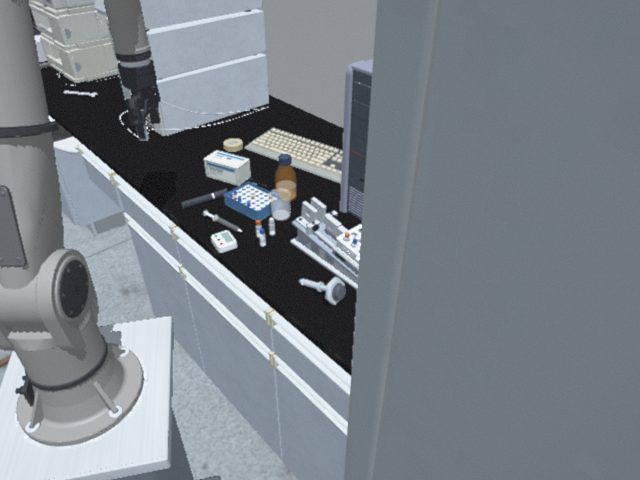

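```bash
cat >> h.py <<'E'
def cloud(cam,d,T=None):
    k=bot.get_calibration(cam); f=240/np.tan(np.radians(k["fov_y"])/2)
    v,u=np.indices(d.shape); P=np.dstack([(u-k["cx"])/f*d,-(v-k["cy"])/f*d,-d])
    if "hand_eye" in k:
        H=k["hand_eye"]; P=P@H[:3,:3].T+H[:3,3]
        return P@R.from_euler("xyz",T[3:]).as_matrix().T+T[:3]
    return P@R.from_euler("xyz",k["attitude"]).as_matrix().T+k["xyz"]
def pose():
    o=bot.get_obs(); return np.r_[o["tool_pos"],o["tcp_rot"]]
def pix(cam,X,T=None):
    k=bot.get_calibration(cam); f=240/np.tan(np.radians(k["fov_y"])/2)
    if "hand_eye" in k:
        H=k["hand_eye"]; q=R.from_euler("xyz",T[3:]).as_matrix().T@(X-T[:3]); q=H[:3,:3].T@(q-H[:3,3])
    else: q=R.from_euler("xyz",k["attitude"]).as_matrix().T@(X-k["xyz"])
    return np.array([k["cx"]-f*q[0]/q[2],k["cy"]+f*q[1]/q[2]])
E
python3 - <<'E'
from h import *
d=np.load("top0.npy"); P=cloud("top",d)
m=(d>0)&(abs(P[:,:,0]-.55)<.2)&(abs(P[:,:,1]-.17)<.25)
print("table z",np.median(P[:,:,2][m&(abs(P[:,:,2])<.02)]))
mm=(m&(P[:,:,2]>.008)&(P[:,:,2]<.135)).astype(np.uint8)
n,L,S,C=cv2.connectedComponentsWithStats(mm)
for i in range(1,n):
    if S[i,4]<60: continue
    q=P[L==i]; r=cv2.minAreaRect(q[:,:2].astype(np.float32)); print(S[i],r,q[:,2].max(),q.mean(0))
im=cv2.imread("pics/top0.png"); 
c=im[140:290,230:400]; cv2.imwrite("pics/topc.png",cv2.resize(c,None,fx=4.5,fy=4,interpolation=2))
E
```

```text
table z -0.000345854033159676
[299 127  45  33 502] ((0.7226388454437256, 0.22497358918190002), (0.11535410583019257, 0.05466482415795326), 89.986328125) 0.13497030425880374 [0.7233 0.2248 0.0817]
[244 159  57  38 616] ((0.6396386623382568, 0.3523392975330353), (0.012494356371462345, 0.1560400277376175), 26.922101974487305) 0.13462490133960037 [0.6381 0.3511 0.0828]
[ 256  166  120   92 4484] ((0.5549895167350769, 0.23904892802238464), (0.10277111828327179, 0.3250192701816559), 30.752199172973633) 0.11456860013837322 [0.5515 0.2402 0.0671]
[332 225  36  35 342] ((0.4637676775455475, 0.1534610539674759), (0.05697542801499367, 0.11096612364053726), 56.45865249633789) 0.05802844800406537 [0.4772 0.1503 0.0324]
```

View pics/topc.png

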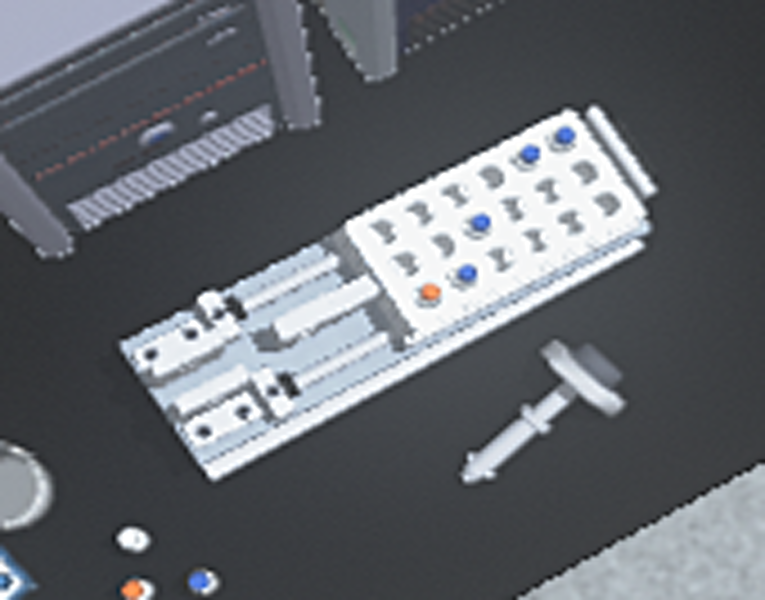

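```bash
cat >> h.py <<'E'
A=np.radians(30.75)          # track yaw
def Rt(yaw_y,tilt_x=0,tilt_y=0):
    """tool down, tool y at azimuth yaw_y; then turn about own x / y"""
    return R.from_euler("xyz",[np.pi,0,yaw_y+np.pi/2])*R.from_rotvec([tilt_x,0,0])*R.from_rotvec([0,tilt_y,0])
def rel(p,Rg):
    T=pose(); R0=R.from_euler("xyz",T[3:]); 
    s=R0.inv().apply(np.array(p)-T[:3]); w=(R0.inv()*Rg).as_rotvec()
    print("d",np.round(s/.2,4),"w",np.round(w/np.pi,4),"| mm",np.round(s*1e3,1),"deg",np.round(np.degrees(w),1))
E
python3 - <<'E'
from h import *
d=np.load("top0.npy"); P=cloud("top",d)
m=(d>0)&(P[:,:,2]>.14)&(P[:,:,0]<.8)&(P[:,:,0]>.4)&(P[:,:,1]>-.3)&(P[:,:,1]<.6)
q=P[m]; 
for y in np.arange(-.25,.55,.1):
    s=q[abs(q[:,1]-y)<.05]
    if len(s): print(y,s[:,0].min(),s[s[:,0]<s[:,0].min()+.06][:,2].max())
rel([.55,.17,.45],Rt(A))
print(Rt(A).as_matrix())
E
```

```text
-0.25 0.5834948169746044 0.5138429041324077
-0.15 0.753997887292992 0.6627751895291218
0.050000000000000044 0.751531861375786 0.5446225138312351
0.15000000000000002 0.6942436437810079 0.54499241033082
0.25 0.6645797705336252 0.546021735151487
0.3500000000000001 0.6075365272421325 0.4082696075725003
0.45000000000000007 0.5821750562476968 0.4075602063957495
d [-2.4515 -1.2419 -0.2264] w [0.    0.    0.249] | mm [-490.3 -248.4  -45.3] deg [ 0.   0.  44.8]
[[-0.5113  0.8594  0.    ]
 [ 0.8594  0.5113  0.    ]
 [ 0.      0.     -1.    ]]
```

Request:
move_arm([
  {"dx": -1, "dy": -0.5, "dz": -0.2, "wx": 0, "wy": 0, "wz": 0.125},
  {"dx": -1, "dy": -0.5, "dz": -0.2, "wx": 0, "wy": 0, "wz": 0.125},
  {"dx": -1, "dy": -0.5, "dz": -0.2, "wx": 0, "wy": 0, "wz": 0.125},
  {"dx": -1, "dy": -0.5, "dz": -0.2, "wx": 0, "wy": 0, "wz": 0.125},
  {"dx": -1, "dy": -0.5, "dz": -0.2, "wx": 0, "wy": 0, "wz": 0.125},
  {"dx": -1, "dy": -0.5, "dz": -0.2, "wx": 0, "wy": 0, "wz": 0.125},
], claw=0, newtons=40)

```text
t: 1.7
tool_pos: [0.3108, 0.3813, 0.4462]
tcp_rot: [3.139, 0.004, 2.488]
wrist_force: [0.0, -0.6, 0.1]
grip_width: 0.139
grip_force: 0.0
```

Run:
```python
from h import *
print(bot.tip_reach,pose(),bot.get_obs()["t"]); rel([.55,.17,.45],Rt(A))
```

```text
0.1734 [0.3108 0.3813 0.4462 3.1393 0.004  2.4881] 1.7
d [-1.5918 -0.1116 -0.0128] w [0.001  0.0011 0.1212] | mm [-318.4  -22.3   -2.6] deg [ 0.2  0.2 21.8]
```

Request:
move_arm([
  {"dx": -1, "dy": -0.07, "dz": 0, "wx": 0, "wy": 0, "wz": 0.076},
  {"dx": -1, "dy": -0.07, "dz": 0, "wx": 0, "wy": 0, "wz": 0.076},
  {"dx": -1, "dy": -0.07, "dz": 0, "wx": 0, "wy": 0, "wz": 0.076},
  {"dx": -1, "dy": -0.07, "dz": 0, "wx": 0, "wy": 0, "wz": 0.076},
  {"dx": -1, "dy": -0.07, "dz": 0, "wx": 0, "wy": 0, "wz": 0.076},
])

```text
t: 2.12
tool_pos: [0.4593, 0.2517, 0.4451]
tcp_rot: [3.141, 0.002, 2.256]
wrist_force: [0.9, -1.1, -0.1]
grip_width: 0.004
grip_force: 0.0
```

Run:
```python
from h import *
print(pose(),bot.get_obs()["t"]); rel([.55,.17,.45],Rt(A))
```

```text
[0.4593 0.2517 0.4451 3.1407 0.0016 2.2557] 2.1167
d [-0.6033  0.0928 -0.0235] w [0.0003 0.0005 0.0472] | mm [-120.7   18.6   -4.7] deg [0.1 0.1 8.5]
```

Request:
move_arm([
  {"dx": -0.6, "dy": 0.09, "dz": 0, "wx": 0, "wy": 0, "wz": 0.047},
  {"dx": -0.6, "dy": 0.09, "dz": 0, "wx": 0, "wy": 0, "wz": 0.047},
  {"dx": -0.6, "dy": 0.09, "dz": 0, "wx": 0, "wy": 0, "wz": 0.047},
  {"dx": -0.6, "dy": 0.09, "dz": 0, "wx": 0, "wy": 0, "wz": 0.047},
  {"dx": -0.6, "dy": 0.09, "dz": 0, "wx": 0, "wy": 0, "wz": 0.047},
  {"dx": -0.6, "dy": 0.09, "dz": 0, "wx": 0, "wy": 0, "wz": 0.047},
])

```text
t: 2.62
tool_pos: [0.5472, 0.1739, 0.4444]
tcp_rot: [-3.141, -0.001, 2.111]
wrist_force: [-0.1, -0.4, -0.1]
grip_width: 0.003
grip_force: 0.0
```

Run:
```python
from h import *
T=pose(); print(T); p,d=bot.camera("wrist"); cv2.imwrite("pics/w1.png",p[:,:,::-1]); np.savez("w1.npz",d=d,T=T)
for l in ("push_pad","bore_mouth","lock_pin","pin_shoulder","button_face","carriage"):
    r=bot.recognise("wrist",l); print(l,[(np.round(x["location"],4),round(x["confidence"],2),pix("wrist",x["location"],T).round()) for x in r[:2]])
P=cloud("wrist",d,T)
m=(d>0)&(abs(P[:,:,0]-.55)<.2)&(abs(P[:,:,1]-.17)<.25)
print("table z",np.median(P[:,:,2][m&(abs(P[:,:,2])<.02)]))
mm=(m&(P[:,:,2]>.008)&(P[:,:,2]<.135)).astype(np.uint8)
n,L,S,C=cv2.connectedComponentsWithStats(mm)
for i in range(1,n):
    if S[i,4]<200: continue
    q=P[L==i]; r=cv2.minAreaRect(q[:,:2].astype(np.float32)); print(S[i],r,q[:,2].max(),q.mean(0))
```

```text
[ 0.5472  0.1739  0.4444 -3.1412 -0.0013  2.1109]
push_pad []
bore_mouth [(array([0.5485, 0.247 , 0.0718]), 0.57, array([362., 147.]))]
lock_pin [(array([0.4815, 0.1497, 0.029 ]), 0.94, array([255., 192.]))]
pin_shoulder [(array([0.4768, 0.1455, 0.0326]), 0.72, array([249., 194.])), (array([0.5015, 0.1283, 0.0447]), 0.61, array([260., 222.]))]
button_face [(array([0.5017, 0.1295, 0.0418]), 0.48, array([261., 220.]))]
carriage [(array([0.5812, 0.1979, 0.0854]), 0.67, array([364., 213.]))]
table z 0.00036650226920370566
[  310     0   118   316 29608] ((0.5582647323608398, 0.2316829264163971), (0.09803707897663116, 0.3073912262916565), 29.984376907348633) 0.10935124785864814 [0.5507 0.2448 0.0688]
[  468     0   108   197 12541] ((0.6407942771911621, 0.3522215187549591), (0.015652019530534744, 0.15813462436199188), 26.907825469970703) 0.13499402650912795 [0.6378 0.3509 0.087 ]
[ 231  122   54  108 2068] ((0.47612470388412476, 0.1642199456691742), (0.05790095031261444, 0.11226275563240051), 28.425642013549805) 0.05448512422440405 [0.4764 0.1541 0.0319]
[ 465  212  135  135 7254] ((0.7225124835968018, 0.2238512486219406), (0.054956648498773575, 0.11631282418966293), 0.0036349929869174957) 0.13499796039720446 [0.7223 0.2258 0.0869]
```

View pics/w1.png

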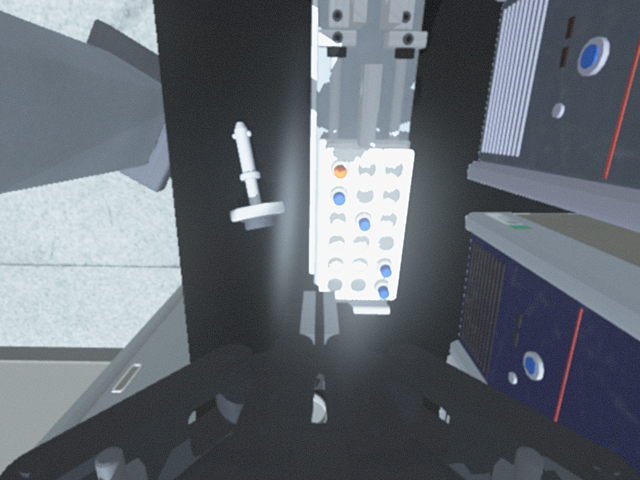

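Run:
```python
from h import *
f=np.load("w1.npz"); d,T=f["d"],f["T"]; P=cloud("wrist",d,T)
c,s=np.cos(A),np.sin(A); X=P[:,:,0]*c+P[:,:,1]*s; Y=-P[:,:,0]*s+P[:,:,1]*c; Z=P[:,:,2]
m=np.zeros(d.shape,bool); m[0:320,305:430]=1; m&=(Z>.012)&(Z<.14)&(d>0)
x,y,z=X[m],Y[m],Z[m]
print("xy range",x.min(),x.max(),y.min(),y.max())
rows=[]
for b in np.arange(-.17,.12,.02):
    k=abs(y-b)<.005
    if k.sum()>20: rows.append((b,np.percentile(x[k],1),np.percentile(x[k],99),z[k].max(),np.median(z[k])))
print(np.array(rows)); r=np.array(rows)
# rack top plane: white region
k=(y>-.15)&(y<-.05)&(z>.06)
print("low end"); 
for b in np.arange(y.min(),y.min()+.04,.003):
    kk=(y>=b)&(y<b+.003); 
    if kk.sum()>5: print(round(b,4),kk.sum(),x[kk].min().round(4),x[kk].max().round(4),z[kk].min().round(4),z[kk].max().round(4))
print("high part z>.095"); k=(z>.095)&(y>0); print(k.sum())
for b in np.arange(.0,.12,.005):
    kk=k&(abs(y-b)<.0025)
    if kk.sum()>3: print(round(b,3),kk.sum(),np.percentile(x[kk],[1,25,75,99]).round(4),z[kk].max())
```

```text
xy range 0.5532243416090528 0.6486462723938052 -0.24025109667028907 0.053211210056410996
[[-0.17    0.5556  0.6385  0.0846  0.0785]
 [-0.15    0.5545  0.6391  0.084   0.0817]
 [-0.13    0.5545  0.6393  0.1027  0.0847]
 [-0.11    0.5561  0.6394  0.1068  0.0867]
 [-0.09    0.5566  0.6398  0.1091  0.0894]
 [-0.07    0.5565  0.6408  0.0955  0.0921]
 [-0.05    0.5565  0.646   0.0893  0.0458]
 [-0.03    0.5574  0.6462  0.0972  0.0486]
 [-0.01    0.5574  0.6464  0.0996  0.0515]
 [ 0.01    0.5573  0.6468  0.084   0.0542]
 [ 0.03    0.5581  0.6458  0.1067  0.0633]
 [ 0.05    0.5572  0.6479  0.0837  0.0598]]
low end
-0.2403 50 0.5971 0.6194 0.0717 0.0743
-0.2373 10 0.5992 0.6116 0.0734 0.0751
-0.2343 18 0.6125 0.6306 0.0812 0.0839
-0.2313 76 0.595 0.6306 0.0821 0.0857
-0.2283 164 0.5544 0.6305 0.0186 0.0856
-0.2253 320 0.5532 0.6306 0.0178 0.0855
-0.2223 100 0.5532 0.6371 0.0183 0.0733
-0.2193 136 0.5532 0.6382 0.0182 0.0741
-0.2163 201 0.5532 0.639 0.0185 0.0744
-0.2133 380 0.5532 0.6388 0.0194 0.0909
-0.2103 182 0.5532 0.6386 0.0197 0.0922
-0.2073 138 0.5544 0.639 0.0213 0.0928
-0.2043 164 0.5544 0.639 0.0218 0.0927
-0.2013 164 0.5544 0.6386 0.0225 0.0902
high part z>.095
695
0.025 145 [0.584  0.5894 0.6155 0.6207] 0.10554305011141024
0.03 232 [0.584  0.589  0.6156 0.6205] 0.10668307867502985
0.035 232 [0.5841 0.5889 0.6152 0.6209] 0.10760802268953984
0.04 86 [0.5841 0.5886 0.6151 0.6207] 0.10716703027972851
```

```bash
sed -i 's/radians(30.75)/radians(29.8)/' h.py
cat >> h.py <<'E'
ux=np.array([np.cos(A),np.sin(A),0]); uy=np.array([-np.sin(A),np.cos(A),0]); uz=np.array([0,0,1.])
def trk(x,y,z): return x*ux+y*uy+z*uz
def tof(P): return np.stack([P@ux,P@uy,P[...,2]],-1)
E
python3 - <<'E'
from h import *
f=np.load("w1.npz"); d,T=f["d"],f["T"]; P=cloud("wrist",d,T); Q=tof(P)
m=np.zeros(d.shape,bool); m[0:320,305:430]=1; m&=(Q[...,2]>.012)&(Q[...,2]<.14)&(d>0)
q=Q[m]; x,y,z=q.T
for b in np.arange(-.2,.06,.05):
    k=abs(y-b)<.006; print(round(b,2),np.percentile(x[k],[.5,99.5]))
k=(z>.08)&(y<y.min()+.02); print("plate",np.percentile(q[k],[1,50,99],axis=0))
k=(z<.078)&(z>.05)&(y<y.min()+.006); print("pad",np.percentile(q[k],[1,50,99],axis=0))
k=(z>.097)&(y>.01); print("ears",np.percentile(q[k],[1,50,99],axis=0))
# push point in track coords
pp=np.array([ (np.percentile(x[(z>.097)&(y>.01)],1)+np.percentile(x[(z>.097)&(y>.01)],99))/2, np.percentile(q[(z<.078)&(z>.05)&(y<y.min()+.006)],1,axis=0)[1]+.0024,.059]); print("pp",pp)
t=np.radians(8); up=np.cos(t)*uy+np.sin(t)*uz; n=-np.sin(t)*uy+np.cos(t)*uz
Rg=Rt(A,0,t); print(Rg.apply([1,0,0])-up)
base=trk(*pp)+n*(.1734-.008)-up*(.011+.035)
print(base, base+n*.07); rel(base+n*.07,Rg)
np.save("base.npy",base)
E
```

```text
-0.2 [0.5578 0.6419]
-0.15 [0.557  0.6418]
-0.1 [0.5573 0.6416]
-0.05 [0.5564 0.6468]
-0.0 [0.5565 0.6472]
0.05 [0.5565 0.6472]
plate [[ 0.5973 -0.2221  0.0803]
 [ 0.617  -0.2163  0.0834]
 [ 0.6342 -0.2133  0.0855]]
pad [[ 0.601  -0.23    0.0717]
 [ 0.6111 -0.2283  0.0732]
 [ 0.6233 -0.2261  0.0749]]
ears [[0.5834 0.035  0.0976]
 [0.6104 0.042  0.1046]
 [0.6202 0.0491 0.1068]]
pp [ 0.6018 -0.2276  0.059 ]
[ 0. -0.  0.]
[0.6694 0.0421 0.2164] [0.6743 0.0336 0.2857]
d [-0.932   0.1829  0.7956] w [-0.0004  0.0443  0.007 ] | mm [-186.4   36.6  159.1] deg [-0.1  8.   1.3]
```

Request:
move_arm([
  {"dx": -0.93, "dy": 0.18, "dz": 0.4, "wx": 0, "wy": 0.044, "wz": 0.007},
  {"dx": -0.93, "dy": 0.18, "dz": 0.4, "wx": 0, "wy": 0.044, "wz": 0.007},
  {"dx": -0.93, "dy": 0.18, "dz": 0.4, "wx": 0, "wy": 0.044, "wz": 0.007},
  {"dx": -0.93, "dy": 0.18, "dz": 0.4, "wx": 0, "wy": 0.044, "wz": 0.007},
  {"dx": -0.93, "dy": 0.18, "dz": 0.79, "wx": 0, "wy": 0.044, "wz": 0.007},
  {"dx": -0.93, "dy": 0.18, "dz": 0.79, "wx": 0, "wy": 0.044, "wz": 0.007},
  {"dx": -0.93, "dy": 0.18, "dz": 0.79, "wx": 0, "wy": 0.044, "wz": 0.007},
  {"dx": -0.93, "dy": 0.18, "dz": 0.79, "wx": 0, "wy": 0.044, "wz": 0.007},
])

```text
t: 3.63
tool_pos: [0.6724, 0.0313, 0.281]
tcp_rot: [-3.13, -0.142, 2.085]
wrist_force: [-1.0, -0.0, -1.0]
grip_width: -0.001
grip_force: 0.0
```

Run:
```python
from h import *
base=np.load("base.npy"); t=np.radians(8); T=pose(); print(T,bot.get_obs()["joint_pos"]); rel(base,Rt(A,0,t))
p,d=bot.camera("wrist"); cv2.imwrite("pics/w2.png",p[:,:,::-1]); Q=tof(cloud("wrist",d,T))
m=(d>0)&(abs(Q[...,0]-.6)<.045)&(Q[...,1]<-.19)&(Q[...,1]>-.26)&(Q[...,2]>.03)&(Q[...,2]<.1)
q=Q[m]; print(len(q))
for b in np.arange(-.25,-.2,.003):
    k=abs(q[:,1]-b)<.0015
    if k.sum()>5: print(round(b,4),k.sum(),q[k].min(0),q[k].max(0))
```

```text
[ 0.6724  0.0313  0.281  -3.1299 -0.1423  2.085 ] [-0.2874  0.7059  0.4394  1.2687 -0.4041  1.3296  0.7039]
d [0.008  0.0176 0.3274] w [-0.0034 -0.0008 -0.0019] | mm [ 1.6  3.5 65.5] deg [-0.6 -0.2 -0.3]
10853
-0.232 156 [ 0.5816 -0.2315  0.0698] [ 0.6226 -0.2308  0.0739]
-0.229 499 [ 0.5804 -0.2305  0.0701] [ 0.6238 -0.2278  0.0756]
-0.226 503 [ 0.5805 -0.2274  0.0711] [ 0.6243 -0.2247  0.0769]
-0.223 752 [ 0.5704 -0.2244  0.0707] [ 0.6341 -0.2215  0.085 ]
-0.22 804 [ 0.5702 -0.2215  0.082 ] [ 0.6341 -0.2185  0.0867]
-0.217 829 [ 0.5702 -0.2185  0.082 ] [ 0.6339 -0.2155  0.0867]
-0.214 334 [ 0.5704 -0.2155  0.0798] [ 0.6341 -0.2142  0.0846]
-0.211 994 [ 0.5609 -0.2119  0.0336] [ 0.6433 -0.2095  0.0745]
-0.208 1016 [ 0.56   -0.2095  0.0411] [ 0.6444 -0.2065  0.0747]
-0.205 962 [ 0.5625 -0.2065  0.0707] [ 0.6422 -0.2035  0.0748]
-0.202 896 [ 0.5625 -0.2035  0.0694] [ 0.6419 -0.2005  0.0918]
```

View pics/w2.png

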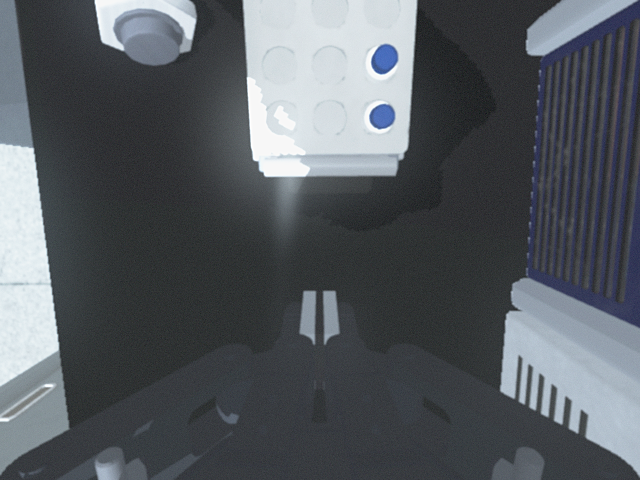

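Request:
move_arm([
  {"dx": 0.008, "dy": 0.018, "dz": 0.15, "wx": -0.003, "wy": 0, "wz": -0.002},
  {"dx": 0.008, "dy": 0.018, "dz": 0.32, "wx": -0.003, "wy": 0, "wz": -0.002},
  {"dx": 0.008, "dy": 0.018, "dz": 0.32, "wx": -0.003, "wy": 0, "wz": -0.002},
  {"dx": 0.008, "dy": 0.018, "dz": 0.32, "wx": -0.003, "wy": 0, "wz": -0.002},
])

```text
t: 4.02
tool_pos: [0.6713, 0.0456, 0.2248]
tcp_rot: [3.133, -0.14, 2.098]
wrist_force: [0.9, 0.2, 2.0]
grip_width: 0.0
grip_force: 0.0
```

Request:
move_arm([
  {"dx": 0.05},
  {"dx": 0.1},
  {"dx": 0.125},
  {"dx": 0.15},
  {"dx": 0.165},
  {"dx": 0.18},
])

```text
validation failed for argument at $.se...
```

Request:
move_arm([
  {"dx": 0.05, "dy": 0, "dz": 0, "wx": 0, "wy": 0, "wz": 0},
  {"dx": 0.1, "dy": 0, "dz": 0, "wx": 0, "wy": 0, "wz": 0},
  {"dx": 0.12, "dy": 0, "dz": 0, "wx": 0, "wy": 0, "wz": 0},
  {"dx": 0.14, "dy": 0, "dz": 0, "wx": 0, "wy": 0, "wz": 0},
  {"dx": 0.155, "dy": 0, "dz": 0, "wx": 0, "wy": 0, "wz": 0},
  {"dx": 0.165, "dy": 0, "dz": 0, "wx": 0, "wy": 0, "wz": 0},
])

```text
t: 4.52
tool_pos: [0.6562, 0.0709, 0.2295]
tcp_rot: [3.13, -0.135, 2.095]
wrist_force: [2.2, -1.6, 1.0]
grip_width: -0.001
grip_force: 1.5
```

```bash
cat >> h.py <<'E'
def st():
    o=bot.get_obs(); T=pose(); F=o["wrist_force"]
    print("t",round(float(o["t"]),2),"trk pos",tof(T[:3]),"F trk",tof(F),"w",round(float(o["grip_width"]),3),"gf",round(float(o["grip_force"]),1))
E
python3 - <<'E'
from h import *
st(); base=np.load("base.npy"); print("base trk",tof(base)); rel(base,Rt(A,0,np.radians(8)))
E
```

```text
t 4.52 trk pos [ 0.6047 -0.2645  0.2295] F trk [ 1.1626 -2.4841  0.9883] w -0.001 gf 1.5
base trk [ 0.6018 -0.2962  0.2164]
d [-0.1655 -0.0153  0.0434] w [0.0036 0.0016 0.0013] | mm [-33.1  -3.1   8.7] deg [0.6 0.3 0.2]
```

Request:
move_arm([
  {"dx": -0.03, "dy": 0, "dz": 0, "wx": 0, "wy": 0, "wz": 0},
  {"dx": -0.03, "dy": -0.015, "dz": 0.04, "wx": 0.003, "wy": 0, "wz": 0},
  {"dx": -0.03, "dy": -0.015, "dz": 0.04, "wx": 0.003, "wy": 0, "wz": 0},
  {"dx": 0.0, "dy": -0.015, "dz": 0.04, "wx": 0.003, "wy": 0, "wz": 0},
  {"dx": 0.02, "dy": -0.015, "dz": 0.04, "wx": 0.003, "wy": 0, "wz": 0},
  {"dx": 0.04, "dy": -0.015, "dz": 0.04, "wx": 0.003, "wy": 0, "wz": 0},
  {"dx": 0.06, "dy": -0.015, "dz": 0.04, "wx": 0.003, "wy": 0, "wz": 0},
  {"dx": 0.06, "dy": -0.015, "dz": 0.04, "wx": 0.003, "wy": 0, "wz": 0},
])

```text
t: 5.18
tool_pos: [0.6458, 0.0819, 0.2217]
tcp_rot: [-3.14, -0.139, 2.096]
wrist_force: [0.1, -3.4, -1.4]
grip_width: -0.005
grip_force: 1.4
```

Run:
```python
from h import *
st(); base=np.load("base.npy"); rel(base,Rt(A,0,np.radians(8)))
```

```text
t 5.18 trk pos [ 0.6011 -0.2499  0.2217] F trk [-1.6377 -3.0127 -1.3538] w -0.005 gf 1.4
d [-0.2331  0.0025 -0.0055] w [-0.0007  0.0003  0.0015] | mm [-46.6   0.5  -1.1] deg [-0.1  0.   0.3]
```

Request:
move_arm([
  {"dx": 0.02, "dy": 0, "dz": 0, "wx": 0, "wy": 0, "wz": 0},
  {"dx": 0.04, "dy": 0, "dz": 0, "wx": 0, "wy": 0, "wz": 0},
  {"dx": 0.06, "dy": 0, "dz": 0, "wx": 0, "wy": 0, "wz": 0},
  {"dx": 0.08, "dy": 0, "dz": 0, "wx": 0, "wy": 0, "wz": 0},
  {"dx": 0.1, "dy": 0, "dz": 0, "wx": 0, "wy": 0, "wz": 0},
  {"dx": 0.12, "dy": 0, "dz": 0, "wx": 0, "wy": 0, "wz": 0},
  {"dx": 0.14, "dy": 0, "dz": 0, "wx": 0, "wy": 0, "wz": 0},
  {"dx": 0.155, "dy": 0, "dz": 0, "wx": 0, "wy": 0, "wz": 0},
])

```text
t: 5.85
tool_pos: [0.6306, 0.1083, 0.2262]
tcp_rot: [-3.141, -0.139, 2.095]
wrist_force: [-0.5, -3.6, -0.8]
grip_width: 0.001
grip_force: 1.7
```

Run:
```python
from h import *
st(); base=np.load("base.npy"); rel(base,Rt(A,0,np.radians(8)))
```

```text
t 5.85 trk pos [ 0.6011 -0.2194  0.2262] F trk [-2.2292 -2.8725 -0.8466] w 0.001 gf 1.7
d [-0.3871  0.0021 -0.0043] w [-0.0005  0.0003  0.0014] | mm [-77.4   0.4  -0.9] deg [-0.1  0.1  0.3]
```

Still sliding at about 3 N. I'll continue more slowly.

Request:
move_arm([
  {"dx": 0.012, "dy": 0, "dz": 0, "wx": 0, "wy": 0, "wz": 0},
  {"dx": 0.022, "dy": 0, "dz": 0, "wx": 0, "wy": 0, "wz": 0},
  {"dx": 0.032, "dy": 0, "dz": 0, "wx": 0, "wy": 0, "wz": 0},
  {"dx": 0.042, "dy": 0, "dz": 0, "wx": 0, "wy": 0, "wz": 0},
  {"dx": 0.05, "dy": 0, "dz": 0, "wx": 0, "wy": 0, "wz": 0},
  {"dx": 0.055, "dy": 0, "dz": 0, "wx": 0, "wy": 0, "wz": 0},
])

```text
t: 6.35
tool_pos: [0.6254, 0.1173, 0.2277]
tcp_rot: [-3.141, -0.138, 2.095]
wrist_force: [-0.3, -3.7, -0.5]
grip_width: 0.001
grip_force: 1.6
```

Request:
move_arm([
  {"dx": 0.01, "dy": 0, "dz": 0, "wx": 0, "wy": 0, "wz": 0},
  {"dx": 0.02, "dy": 0, "dz": 0, "wx": 0, "wy": 0, "wz": 0},
  {"dx": 0.02, "dy": 0, "dz": 0, "wx": 0, "wy": 0, "wz": 0},
])

```text
t: 6.6
tool_pos: [0.6234, 0.1213, 0.2282]
tcp_rot: [-3.141, -0.139, 2.096]
wrist_force: [-0.4, -2.4, 0.6]
grip_width: 0.005
grip_force: 1.5
```

Request:
move_arm([
  {"dx": 0.01, "dy": 0, "dz": 0, "wx": 0, "wy": 0, "wz": 0},
  {"dx": 0.02, "dy": 0, "dz": 0, "wx": 0, "wy": 0, "wz": 0},
  {"dx": 0.025, "dy": 0, "dz": 0, "wx": 0, "wy": 0, "wz": 0},
])

```text
t: 6.85
tool_pos: [0.621, 0.1254, 0.2289]
tcp_rot: [-3.141, -0.139, 2.095]
wrist_force: [-0.2, -3.8, -0.7]
grip_width: 0.0
grip_force: 1.6
```

Request:
move_arm([
  {"dx": 0.008, "dy": 0, "dz": 0, "wx": 0, "wy": 0, "wz": 0},
  {"dx": 0.015, "dy": 0, "dz": 0, "wx": 0, "wy": 0, "wz": 0},
  {"dx": 0.02, "dy": 0, "dz": 0, "wx": 0, "wy": 0, "wz": 0},
])

```text
t: 7.1
tool_pos: [0.6191, 0.1286, 0.2295]
tcp_rot: [-3.141, -0.138, 2.095]
wrist_force: [0.9, -4.4, -1.1]
grip_width: 0.002
grip_force: 1.9
```

Request:
move_arm([
  {"dx": 0.005, "dy": 0, "dz": 0, "wx": 0, "wy": 0, "wz": 0},
  {"dx": 0.01, "dy": 0, "dz": 0, "wx": 0, "wy": 0, "wz": 0},
  {"dx": 0.01, "dy": 0, "dz": 0, "wx": 0, "wy": 0, "wz": 0},
])

```text
t: 7.35
tool_pos: [0.6186, 0.1293, 0.2297]
tcp_rot: [3.141, -0.136, 2.094]
wrist_force: [2.5, -5.0, -1.5]
grip_width: 0.005
grip_force: 2.6
```

Run:
```python
from h import *
st(); T=pose(); base=np.load("base.npy"); rel(base,Rt(A,0,np.radians(8)))
p,d=bot.camera("wrist"); cv2.imwrite("pics/w3.png",p[:,:,::-1]); np.savez("w3.npz",d=d,T=T)
p,d=bot.camera("top"); cv2.imwrite("pics/t3.png",cv2.resize(p[140:290,230:400,::-1],None,fx=4.5,fy=4,interpolation=2))
```

```text
t 7.35 trk pos [ 0.601  -0.1952  0.2297] F trk [-0.334  -5.5504 -1.4798] w 0.005 gf 2.6
d [-0.5093  0.0022 -0.0026] w [-0.0001  0.0012  0.0011] | mm [-101.9    0.4   -0.5] deg [-0.   0.2  0.2]
```

View pics/w3.png

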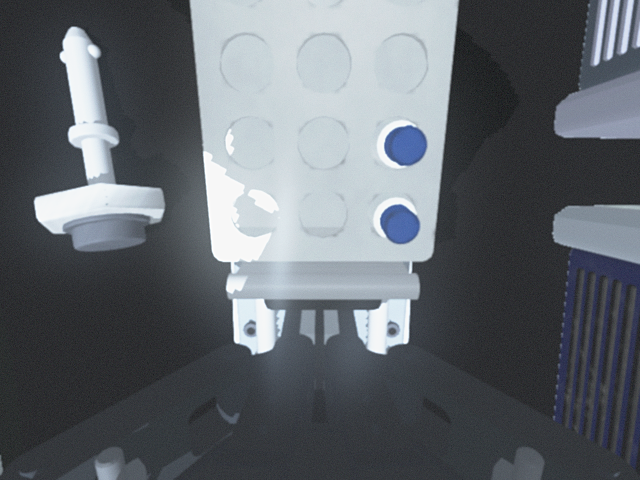

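Request:
move_arm([
  {"dx": 0.005, "dy": 0, "dz": 0, "wx": 0, "wy": 0, "wz": 0},
  {"dx": 0.01, "dy": 0, "dz": 0, "wx": 0, "wy": 0, "wz": 0},
  {"dx": 0.012, "dy": 0, "dz": 0, "wx": 0, "wy": 0, "wz": 0},
  {"dx": 0.012, "dy": 0, "dz": 0, "wx": 0, "wy": 0, "wz": 0},
])

```text
t: 7.78
tool_pos: [0.6179, 0.1301, 0.2299]
tcp_rot: [3.141, -0.133, 2.093]
wrist_force: [3.2, -6.5, -2.7]
grip_width: -0.001
grip_force: 3.7
```

Request:
move_arm([
  {"dx": 0.005, "dy": 0, "dz": 0, "wx": 0, "wy": 0, "wz": 0},
  {"dx": 0.01, "dy": 0, "dz": 0, "wx": 0, "wy": 0, "wz": 0},
  {"dx": 0.012, "dy": 0, "dz": 0, "wx": 0, "wy": 0, "wz": 0},
  {"dx": 0.012, "dy": 0, "dz": 0, "wx": 0, "wy": 0, "wz": 0},
])

```text
t: 8.12
tool_pos: [0.6174, 0.1309, 0.23]
tcp_rot: [3.14, -0.131, 2.092]
wrist_force: [5.7, -7.1, -4.9]
grip_width: 0.0
grip_force: 4.8
```

Request:
move_arm([
  {"dx": -0.1, "dy": 0, "dz": 0, "wx": 0, "wy": 0, "wz": 0},
  {"dx": -0.15, "dy": 0, "dz": 0, "wx": 0, "wy": 0, "wz": 0},
  {"dx": -0.15, "dy": 0, "dz": -0.2, "wx": 0, "wy": 0, "wz": 0},
  {"dx": -0.15, "dy": 0, "dz": -0.4, "wx": 0, "wy": 0, "wz": 0},
  {"dx": -0.15, "dy": 0, "dz": -0.6, "wx": 0, "wy": 0, "wz": 0},
])

```text
t: 8.53
tool_pos: [0.6384, 0.0956, 0.3457]
tcp_rot: [-3.14, -0.142, 2.096]
wrist_force: [0.7, -0.2, -0.1]
grip_width: 0.003
grip_force: 0.0
```

```bash
cat > pin.py <<'E'
from h import *
from scipy.optimize import least_squares
def pinfit(d,T,roi):
    P=cloud("wrist",d,T); m=np.zeros(d.shape,bool); m[roi[0]:roi[1],roi[2]:roi[3]]=1
    m&=(d>0)&(P[...,2]>.004)&(P[...,2]<.07); q=P[m]
    # level direction: PCA of points in shank+neck; start from track
    th=None; az=np.arctan2(*uy[1::-1]) if False else np.arctan2(uy[1],uy[0])
    # shank: model cylinder r=7, axis through origin o (z=.0253) dir az,-13deg; s in (40,80)mm
    k=np.radians(13)
    def loc(v):
        h=np.array([np.cos(v[2]),np.sin(v[2]),0]); a=np.cos(k)*h-np.sin(k)*uz; w=np.sin(k)*h+np.cos(k)*uz; l=np.cross(w,a)
        r=q-np.array([v[0],v[1],.0253+v[3]]); return r@a,r@l,r@w
    def sel(v):
        s,l,w=loc(v); return (s>.042)&(s<.074)&(np.hypot(l,w)<.02),(s>.004)&(s<.027)&(np.hypot(l,w)<.018),(s>-.004)&(s<.006)&(w>.004)&(np.hypot(l,w)>.012), None
    v=np.array([q[:,0].mean(),q[:,1].mean(),az,0.])
    # seed: plate = highest points; farthest low point = nose
    top=q[q[:,2]>.042]; lo=q[q[:,2]<.016]; c=np.median(top,0); n=np.median(lo,0); dv=n-c
    v[2]=np.arctan2(dv[1],dv[0]); v[:2]=c[:2]
    for _ in range(6):
        a,b,f,_x=sel(v)
        def res(u):
            s,l,w=loc(u)
            return np.r_[np.hypot(l,w)[a]-.007,np.hypot(l,w)[b]-.006]
        u=least_squares(res,v,loss="soft_l1",f_scale=.001).x
        # along-axis: collar step (r>.009) s in .030...036
        s,l,w=loc(u); co=(np.hypot(l,w)>.0088)&(np.hypot(l,w)<.0125)&(s>.015)&(s<.05)&(abs(l)<.008)&(w>0)
        e=np.median(s[co])-.033 if co.sum()>10 else 0
        h=np.array([np.cos(u[2]),np.sin(u[2])]); u[:2]+=e*np.cos(k)*h; u[3]-=e*np.sin(k); v=u
        # plate extents
    s,l,w=loc(v); pl=(np.hypot(l,w)>.02)&(abs(s+.006)<.02)
    print("fit o",v[:2],"z",.0253+v[3],"az",np.degrees(v[2]),"n",a.sum(),b.sum(),co.sum(),"rms",np.sqrt(np.mean(res(v)**2)))
    print("plate s",np.percentile(s[pl],[1,10,50,90,99]),"l",np.percentile(l[pl],[1,99]),"w",np.percentile(w[pl],[1,99]),"collar s",np.percentile(s[co],[2,98]))
    bt=(s<-.014)&(np.hypot(l,w)<.02); print("button s",np.percentile(s[bt],[1,50,99]) if bt.sum()>5 else None,"nose s max",np.percentile(s,99.7))
    return v
if __name__=="__main__":
    f=np.load("w3.npz"); v=pinfit(f["d"],f["T"],(10,260,20,180)); np.save("pin.npy",v)
    st()
E
python3 pin.py
```

```text
fit o [ 0.7171 -0.1376] z 0.11737407574438204 az 128.97844307033492 n 0 0 0 rms nan
  return _methods._mean(a, axis=axis, dtype=dtype,
  ret = ret.dtype.type(ret / rcount)
Traceback (most recent call last):
  File "pin.py", line 36, in <module>
    f=np.load("w3.npz"); v=pinfit(f["d"],f["T"],(10,260,20,180)); np.save("pin.npy",v)
                           ~~~~~~^^^^^^^^^^^^^^^^^^^^^^^^^^^^^^^
  File "pin.py", line 32, in pinfit
    print("plate s",np.percentile(s[pl],[1,10,50,90,99]),"l",np.percentile(l[pl],[1,99]),"w",np.percentile(w[pl],[1,99]),"collar s",np.percentile(s[co],[2,98]))
                    ~~~~~~~~~~~~~^^^^^^^^^^^^^^^^^^^^^^^
IndexError: index -1 is out of bounds for axis 0 with size 0
```

Run:
```python
from h import *
f=np.load("w3.npz"); P=cloud("wrist",f["d"],f["T"])
for u,v in ((78,40),(84,90),(90,132),(98,170),(100,200),(100,230),(140,100)): print((u,v),P[v,u],f["d"][v,u])
f=np.load("w1.npz"); P=cloud("wrist",f["d"],f["T"])
for u,v in ((240,128),(244,150),(249,175),(253,197),(256,210),(258,222)): print((u,v),P[v,u])
```

```text
(78, 40) [0.4378 0.1983 0.0134] 0.18227448
(84, 90) [0.4541 0.1784 0.0192] 0.18064287
(90, 132) [0.4701 0.1629 0.0277] 0.17579474
(98, 170) [0.4808 0.1482 0.0274] 0.17899981
(100, 200) [0.5004 0.1438 0.0526] 0.15631148
(100, 230) [0.5016 0.1279 0.0433] 0.16776323
(140, 100) [0.4713 0.1873 0.0016] 0.19820288
(240, 128) [0.4342 0.1984 0.0129]
(244, 150) [0.4492 0.1813 0.0189]
(249, 175) [0.4671 0.1628 0.0292]
(253, 197) [0.4817 0.1441 0.0288]
(256, 210) [0.4922 0.1397 0.0524]
(258, 222) [0.4997 0.1274 0.045 ]
```

```bash
python3 - <<'E'
s=open("pin.py").read()
a=s.index("    # seed: plate"); b=s.index("    for _ in range(6)")
s=s[:a]+"    v=np.array([.491,.137,np.radians(131),0.])\n"+s[b:]
s=s.replace("np.hypot(l,w)[b]-.006]","np.hypot(l,w)[b]-.006,u[3]*5]")
open("pin.py","w").write(s)
E
cat >> pin.py <<'E'
    f=np.load("w1.npz"); pinfit(f["d"],f["T"],(115,240,225,290))
    k=np.radians(13); Rg=Rt(v[2],0)
    h=np.array([np.cos(v[2]),np.sin(v[2]),0]); rel(np.r_[v[:2],.0253]-.012*h+uz*.33,Rg); print(bot.get_obs()["joint_pos"])
E
python3 pin.py
```

```text
fit o [0.4893 0.1358] z 0.025912419110961364 az 131.92609697560871 n 1894 1034 422 rms 0.0005930093273329031
plate s [-0.0116 -0.0112 -0.007  -0.0014  0.0001] l [-0.0293  0.0222] w [-0.0151  0.0271] collar s [0.0304 0.0365]
button s [-0.0234 -0.0202 -0.0141] nose s max 0.08947046043707808
t 8.53 trk pos [ 0.6016 -0.2343  0.3457] F trk [ 0.517  -0.5628 -0.0621] w 0.003 gf 0.0
fit o [0.4889 0.1365] z 0.025548262024798134 az 131.86894450379663 n 394 239 86 rms 0.0006539418934491318
plate s [-0.0129 -0.011  -0.0061 -0.0012  0.0001] l [-0.0294  0.0279] w [0.0002 0.0272] collar s [0.0304 0.036 ]
button s [-0.0237 -0.0187 -0.0141] nose s max 0.08946283942294617
d [ 0.4907 -0.5323  0.0229] w [ 0.0398 -0.0332 -0.5646] | mm [  98.1 -106.5    4.6] deg [   7.2   -6.  -101.6]
[-0.407   0.5925  0.4505  1.2938 -0.3753  1.3907  0.5929]
```

Request:
move_arm([
  {"dx": 0.25, "dy": -0.27, "dz": 0, "wx": 0, "wy": -0.044, "wz": -0.28},
  {"dx": 0.25, "dy": -0.27, "dz": 0, "wx": 0, "wy": -0.044, "wz": -0.28},
  {"dx": 0.25, "dy": -0.27, "dz": 0, "wx": 0, "wy": -0.044, "wz": -0.28},
  {"dx": 0.25, "dy": -0.27, "dz": 0, "wx": 0, "wy": -0.044, "wz": -0.28},
  {"dx": 0.25, "dy": -0.27, "dz": 0, "wx": 0, "wy": -0.044, "wz": -0.28},
  {"dx": 0.25, "dy": -0.27, "dz": 0, "wx": 0, "wy": -0.044, "wz": -0.28},
  {"dx": 0.25, "dy": -0.27, "dz": 0, "wx": 0, "wy": -0.044, "wz": -0.28},
  {"dx": 0.25, "dy": -0.27, "dz": 0, "wx": 0, "wy": -0.044, "wz": -0.28},
], claw=0.47)

```text
t: 9.2
tool_pos: [0.5668, 0.1118, 0.3524]
tcp_rot: [3.09, 0.032, 2.976]
wrist_force: [0.2, -0.8, -0.3]
grip_width: 0.473
grip_force: 0.0
```

```bash
cat > grasp.py <<'E'
import sys
from pin import *
def gp(v,lift,c=-.0105,a=.008):
    k=np.radians(13); h=np.array([np.cos(v[2]),np.sin(v[2]),0]); ax=np.cos(k)*h-np.sin(k)*uz; w=np.sin(k)*h+np.cos(k)*uz
    return np.r_[v[:2],.0257]+c*ax+(a+.1734+lift)*w, Rt(v[2],k)
if __name__=="__main__":
    v=np.load("pin.npy"); p,Rg=gp(v,float(sys.argv[1])); print(p,Rg.as_matrix()[:,1:]); print(bot.get_obs()["joint_pos"]); st(); rel(p,Rg)
E
python3 grasp.py 0.12
```

```text
[0.4508 0.1786 0.3217] [[-0.651   0.1503]
 [ 0.7249 -0.1674]
 [-0.225  -0.9744]]
[-0.4385  0.3888  0.3093  1.5536 -0.1683  1.174   1.3141]
t 9.2 trk pos [ 0.5474 -0.1847  0.3524] F trk [-0.2185 -0.8274 -0.2615] w 0.473 gf 0.0
d [0.6314 0.2266 0.1453] w [ 0.0782 -0.0155 -0.2862] | mm [126.3  45.3  29.1] deg [ 14.1  -2.8 -51.5]
```

Request:
move_arm([
  {"dx": 0.63, "dy": 0.227, "dz": 0.14, "wx": 0.078, "wy": -0.016, "wz": -0.286},
  {"dx": 0.63, "dy": 0.227, "dz": 0.14, "wx": 0.078, "wy": -0.016, "wz": -0.286},
  {"dx": 0.63, "dy": 0.227, "dz": 0.14, "wx": 0.078, "wy": -0.016, "wz": -0.286},
  {"dx": 0.63, "dy": 0.227, "dz": 0.14, "wx": 0.078, "wy": -0.016, "wz": -0.286},
  {"dx": 0.63, "dy": 0.227, "dz": 0.14, "wx": 0.078, "wy": -0.016, "wz": -0.286},
  {"dx": 0.63, "dy": 0.227, "dz": 0.14, "wx": 0.078, "wy": -0.016, "wz": -0.286},
  {"dx": 0.63, "dy": 0.227, "dz": 0.14, "wx": 0.078, "wy": -0.016, "wz": -0.286},
  {"dx": 0.63, "dy": 0.227, "dz": 0.14, "wx": 0.078, "wy": -0.016, "wz": -0.286},
])

```text
t: 9.87
tool_pos: [0.4513, 0.1786, 0.3223]
tcp_rot: [-2.913, -0.001, -2.411]
wrist_force: [-1.2, 0.1, -0.7]
grip_width: 0.467
grip_force: 0.0
```

```bash
python3 grasp.py 0.12
python3 - <<'E'
from pin import *
T=pose(); p,d=bot.camera("wrist"); cv2.imwrite("pics/w4.png",p[:,:,::-1]); np.savez("w4.npz",d=d,T=T)
v=np.load("pin.npy"); c=np.array([pix("wrist",np.array([x,y,.02]),T) for x,y in ((v[0],v[1]),(v[0]-.06,v[1]+.067))]); print(c)
lo=(c.min(0)-45).clip(0).astype(int); hi=(c.max(0)+45).astype(int); 
pinfit(d,T,(lo[1],hi[1],lo[0],hi[0]))
E
```

```text
[0.4508 0.1786 0.3217] [[-0.651   0.1503]
 [ 0.7249 -0.1674]
 [-0.225  -0.9744]]
[-0.6438  0.2248  0.1698  1.855   0.2162  1.0188  1.7125]
t 9.87 trk pos [ 0.4804 -0.0693  0.3223] F trk [-1.0108  0.6931 -0.6675] w 0.467 gf 0.0
d [0.0016 0.0021 0.0023] w [-0.0005 -0.0004 -0.0004] | mm [0.3 0.4 0.5] deg [-0.1 -0.1 -0.1]
[[334.2689 229.5714]
 [453.4403 236.8212]]
fit o [0.4883 0.1362] z 0.02558776784544792 az 131.94491708195085 n 753 449 165 rms 0.0005670124835873619
plate s [-0.0125 -0.011  -0.0061 -0.0012 -0.0001] l [-0.0279  0.0294] w [0.0009 0.0273] collar s [0.0303 0.0359]
button s [-0.0237 -0.0191 -0.014 ] nose s max 0.08991751251610731
```

View pics/w4.png

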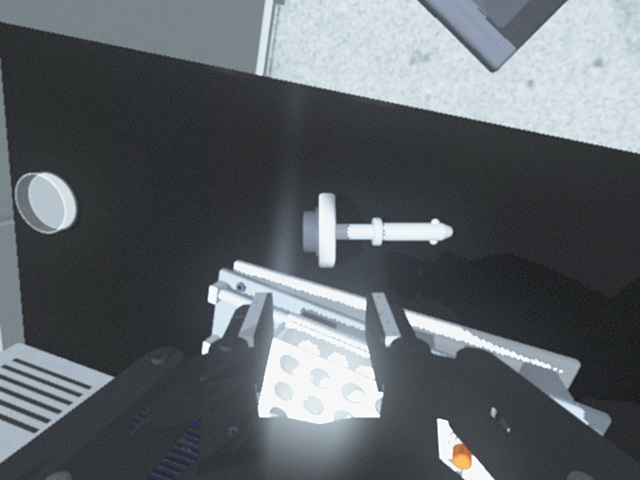

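Request:
move_arm([
  {"dx": 0, "dy": 0, "dz": 0.2, "wx": 0, "wy": 0, "wz": 0},
  {"dx": 0, "dy": 0, "dz": 0.35, "wx": 0, "wy": 0, "wz": 0},
  {"dx": 0, "dy": 0, "dz": 0.45, "wx": 0, "wy": 0, "wz": 0},
  {"dx": 0, "dy": 0, "dz": 0.45, "wx": 0, "wy": 0, "wz": 0},
  {"dx": 0, "dy": 0, "dz": 0.45, "wx": 0, "wy": 0, "wz": 0},
])

```text
t: 10.33
tool_pos: [0.4652, 0.162, 0.2339]
tcp_rot: [-2.914, -0.002, -2.418]
wrist_force: [0.2, 1.5, -0.2]
grip_width: 0.468
grip_force: 0.0
```

```bash
python3 - <<'E'
from h import *
np.save("pin.npy",np.array([.4886,.1361,np.radians(131.93),0]))
E
python3 grasp.py 0
```

```text
[0.4682 0.1588 0.2048] [[-0.6511  0.1503]
 [ 0.7249 -0.1674]
 [-0.225  -0.9744]]
[-0.605   0.351   0.1842  1.9413  0.2175  0.8031  1.7138]
t 10.33 trk pos [ 0.4842 -0.0906  0.2339] F trk [ 0.8943  1.1939 -0.1682] w 0.468 gf 0.0
d [-0.0012  0.0119  0.1467] w [-0.0003 -0.0014 -0.0023] | mm [-0.2  2.4 29.3] deg [-0.1 -0.2 -0.4]
```

Request:
move_arm([
  {"dx": 0, "dy": 0.012, "dz": 0.06, "wx": 0, "wy": -0.001, "wz": -0.002},
  {"dx": 0, "dy": 0.012, "dz": 0.11, "wx": 0, "wy": -0.001, "wz": -0.002},
  {"dx": 0, "dy": 0.012, "dz": 0.145, "wx": 0, "wy": -0.001, "wz": -0.002},
  {"dx": 0, "dy": 0.012, "dz": 0.145, "wx": 0, "wy": -0.001, "wz": -0.002},
  {"dx": 0, "dy": 0.012, "dz": 0.145, "wx": 0, "wy": -0.001, "wz": -0.002},
])

```text
t: 10.75
tool_pos: [0.4685, 0.1588, 0.206]
tcp_rot: [-2.912, 0.001, -2.409]
wrist_force: [0.2, -0.2, 0.0]
grip_width: 0.475
grip_force: 0.0
```

```bash
python3 grasp.py 0
python3 - <<'E'
from h import *
p,d=bot.camera("wrist"); cv2.imwrite("pics/w5.png",p[:,:,::-1])
E
```

```text
[0.4682 0.1588 0.2048] [[-0.6511  0.1503]
 [ 0.7249 -0.1674]
 [-0.225  -0.9744]]
[-0.5951  0.396   0.185   1.9637  0.2215  0.7291  1.7158]
t 10.75 trk pos [ 0.4855 -0.095   0.206 ] F trk [ 0.0302 -0.2888  0.0382] w 0.475 gf 0.0
d [0.0012 0.0024 0.0055] w [-0.0007  0.0005  0.0002] | mm [0.2 0.5 1.1] deg [-0.1  0.1  0. ]
```

View pics/w5.png

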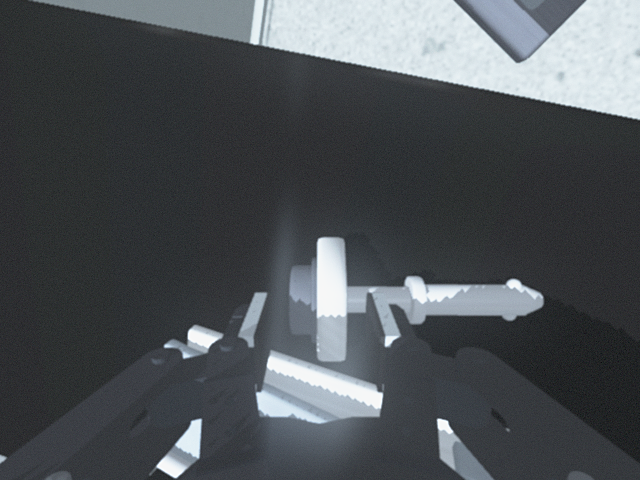

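Run:
```python
from h import *
T=pose(); p,d=bot.camera("wrist"); P=cloud("wrist",d,T); R0=R.from_euler("xyz",T[3:]); q=(P-T[:3])@R0.as_matrix()
m=(d>0)&(q[...,2]>.12)&(q[...,2]<.19)&(abs(q[...,1])<.05)&(abs(q[...,0])<.014)
for s in (-1,1):
    k=m&(s*q[...,1]>.012) & (s*q[...,1]<.04); z=q[k]; print(s,np.percentile(z[:,2],[50,90,99,99.8]),"y",np.percentile(z[:,1],[2,50,98]),"x",np.percentile(z[:,0],[1,99]))
for u,v in ((262,296),(256,296),(372,296),(376,296),(386,330),(262,320),(331,250)): print((u,v),q[v,u])
v=np.load("pin.npy"); k=np.radians(13); h=np.array([np.cos(v[2]),np.sin(v[2]),0]); o=np.r_[v[:2],.0257]
print("pin o in tool",R0.inv().apply(o-T[:3]))
```

```text
-1 [0.1365 0.1601 0.1692 0.1729] y [-0.0393 -0.0232 -0.0193] x [-0.0101  0.0137]
1 [0.1448 0.1787 0.1834 0.1852] y [0.0149 0.0241 0.0392] x [-0.0097  0.0137]
(262, 296) [ 0.0111 -0.0227  0.1635]
(256, 296) [ 0.0116 -0.0249  0.1626]
(372, 296) [0.0111 0.022  0.1637]
(376, 296) [0.0113 0.0235 0.1631]
(386, 330) [0.0115 0.0228 0.1369]
(262, 320) [ 0.011  -0.0198  0.1444]
(331, 250) [0.027  0.0055 0.1748]
pin o in tool [0.0008 0.0115 0.1827]
```

Request:
move_arm([
  {"dx": 0.002, "dy": 0.005, "dz": 0.015, "wx": 0, "wy": 0, "wz": 0},
  {"dx": 0.002, "dy": 0.005, "dz": 0.015, "wx": 0, "wy": 0, "wz": 0},
])

```text
t: 11.02
tool_pos: [0.4677, 0.1588, 0.2025]
tcp_rot: [-2.913, 0.001, -2.408]
wrist_force: [0.3, -0.6, 0.1]
grip_width: 0.468
grip_force: 0.0
```

Request:
move_arm([
  {"dx": 0, "dy": 0, "dz": 0, "wx": 0, "wy": 0, "wz": 0},
  {"dx": 0, "dy": 0, "dz": 0, "wx": 0, "wy": 0, "wz": 0},
  {"dx": 0, "dy": 0, "dz": 0, "wx": 0, "wy": 0, "wz": 0},
  {"dx": 0, "dy": 0, "dz": 0, "wx": 0, "wy": 0, "wz": 0},
  {"dx": 0, "dy": 0, "dz": 0, "wx": 0, "wy": 0, "wz": 0},
  {"dx": 0, "dy": 0, "dz": 0, "wx": 0, "wy": 0, "wz": 0},
], claw=0, newtons=35)

```text
t: 11.52
tool_pos: [0.4682, 0.1586, 0.2028]
tcp_rot: [-2.912, 0.002, -2.408]
wrist_force: [-0.1, -0.5, 2.3]
grip_width: 0.206
grip_force: 39.4
```

Run:
```python
from h import *
st(); rel([0,0,0],R.identity())
```

```text
t 11.52 trk pos [ 0.4851 -0.095   0.2028] F trk [-0.3296 -0.3871  2.2935] w 0.206 gf 39.4
d [2.2718 1.1823 0.7609] w [ 0.3469 -0.9034  0.1039] | mm [454.4 236.5 152.2] deg [  62.4 -162.6   18.7]
```

Request:
move_arm([
  {"dx": 0, "dy": 0, "dz": -0.05, "wx": 0, "wy": 0, "wz": 0},
  {"dx": 0, "dy": 0, "dz": -0.15, "wx": 0, "wy": 0, "wz": 0},
  {"dx": 0, "dy": 0, "dz": -0.3, "wx": 0, "wy": 0, "wz": 0},
  {"dx": 0, "dy": 0, "dz": -0.5, "wx": 0, "wy": 0, "wz": 0},
  {"dx": 0, "dy": 0, "dz": -0.7, "wx": 0, "wy": 0, "wz": 0},
  {"dx": 0, "dy": 0, "dz": -0.8, "wx": 0, "wy": 0, "wz": 0},
  {"dx": 0, "dy": 0, "dz": -0.8, "wx": 0, "wy": 0, "wz": 0},
])

```text
t: 12.1
tool_pos: [0.4437, 0.1879, 0.3638]
tcp_rot: [-2.912, 0.012, -2.405]
wrist_force: [1.7, 1.3, -2.9]
grip_width: 0.208
grip_force: 38.8
```

Run:
```python
from h import *
st(); print(bot.get_obs()["joint_pos"])
# view pose: pin origin approx 0.135 before ear, at y' .055
rel(trk(.583-.135,.05,.36),Rt(A))
```

```text
t 12.1 trk pos [ 0.4784 -0.0575  0.3638] F trk [ 2.0555  0.269  -2.8827] w 0.208 gf 38.8
[-0.666   0.1742  0.1633  1.8065  0.2156  1.1077  1.7088]
d [ 0.0334  0.5471 -0.1086] w [-0.0491  0.068   0.5657] | mm [  6.7 109.4 -21.7] deg [ -8.8  12.2 101.8]
```

Request:
move_arm([
  {"dx": 0.03, "dy": 0.2, "dz": -0.1, "wx": -0.049, "wy": 0.068, "wz": 0.566},
  {"dx": 0.03, "dy": 0.3, "dz": -0.1, "wx": -0.049, "wy": 0.068, "wz": 0.566},
  {"dx": 0.03, "dy": 0.4, "dz": -0.1, "wx": -0.049, "wy": 0.068, "wz": 0.566},
  {"dx": 0.03, "dy": 0.547, "dz": -0.1, "wx": -0.049, "wy": 0.068, "wz": 0.566},
  {"dx": 0.03, "dy": 0.547, "dz": -0.1, "wx": -0.049, "wy": 0.068, "wz": 0.566},
  {"dx": 0.03, "dy": 0.547, "dz": -0.1, "wx": -0.049, "wy": 0.068, "wz": 0.566},
  {"dx": 0.03, "dy": 0.547, "dz": -0.1, "wx": -0.049, "wy": 0.068, "wz": 0.566},
  {"dx": 0.03, "dy": 0.547, "dz": -0.1, "wx": -0.049, "wy": 0.068, "wz": 0.566},
])

```text
t: 12.77
tool_pos: [0.3636, 0.2638, 0.3513]
tcp_rot: [-3.032, 0.051, 2.885]
wrist_force: [-0.1, -1.0, -2.3]
grip_width: 0.203
grip_force: 38.8
```

Run:
```python
from h import *
st(); print(bot.get_obs()["joint_pos"])
rel(trk(.583-.135,.05,.36),Rt(A))
```

```text
t 12.77 trk pos [0.4466 0.0482 0.3513] F trk [-0.572  -0.832  -2.3192] w 0.203 gf 38.8
[-0.8588  0.1674  0.1694  1.838   0.0827  1.1997  0.5881]
d [-0.001   0.0063 -0.0445] w [-0.0267  0.0292  0.2516] | mm [-0.2  1.3 -8.9] deg [-4.8  5.2 45.3]
```

Request:
move_arm([
  {"dx": 0, "dy": 0.006, "dz": -0.04, "wx": -0.027, "wy": 0.029, "wz": 0.252},
  {"dx": 0, "dy": 0.006, "dz": -0.04, "wx": -0.027, "wy": 0.029, "wz": 0.252},
  {"dx": 0, "dy": 0.006, "dz": -0.04, "wx": -0.027, "wy": 0.029, "wz": 0.252},
  {"dx": 0, "dy": 0.006, "dz": -0.04, "wx": -0.027, "wy": 0.029, "wz": 0.252},
  {"dx": 0, "dy": 0.006, "dz": -0.04, "wx": -0.027, "wy": 0.029, "wz": 0.252},
  {"dx": 0, "dy": 0.006, "dz": -0.04, "wx": -0.027, "wy": 0.029, "wz": 0.252},
  {"dx": 0, "dy": 0.006, "dz": -0.04, "wx": -0.027, "wy": 0.029, "wz": 0.252},
  {"dx": 0, "dy": 0.006, "dz": -0.04, "wx": -0.027, "wy": 0.029, "wz": 0.252},
])

```text
t: 13.43
tool_pos: [0.3639, 0.2654, 0.3593]
tcp_rot: [3.141, 0.001, 2.094]
wrist_force: [-0.7, 0.3, -2.6]
grip_width: 0.198
grip_force: 38.8
```

Run:
```python
from h import *
st(); T=pose(); p,d=bot.camera("wrist"); cv2.imwrite("pics/w6.png",p[:,:,::-1]); np.savez("w6.npz",d=d,T=T)
rel(trk(.583-.135,.05,.36),Rt(A))
Q=tof(cloud("wrist",d,T)); m=(d>0)&(Q[...,2]>.094)&(Q[...,2]<.112)&(Q[...,0]>.57)&(Q[...,0]<.635)&(Q[...,1]>.02)&(Q[...,1]<.1)
q=Q[m]; print(len(q))
for b in np.arange(.5,.7,1):pass
for lo,hi in ((.57,.5945),(.596,.607),(.609,.635)):
    k=(q[:,0]>lo)&(q[:,0]<hi)
    if k.sum()>20: print(lo,k.sum(),np.percentile(q[k],[1,5,50,95,99],axis=0).T)
z=Q[...,2]; k=(d>0)&(abs(z-.5)<.6)
# track near edge for yaw
m=(d>0)&(z>.012)&(z<.1)&(Q[...,0]>.53)&(Q[...,0]<.66)
for b in np.arange(-.2,.12,.04):
    kk=m&(abs(Q[...,1]-b)<.006)
    if kk.sum()>30: print(round(b,2),np.percentile(Q[kk][:,0],[.5,99.5]))
```

```text
t 13.43 trk pos [0.4477 0.0495 0.3593] F trk [-0.4709  0.5598 -2.6375] w 0.198 gf 38.8
d [ 0.0019  0.0009 -0.0027] w [0.0004 0.0003 0.0016] | mm [ 0.4  0.2 -0.5] deg [0.1 0.  0.3]
4885
0.57 1789 [[0.5827 0.5831 0.5852 0.5928 0.5936]
 [0.036  0.0381 0.0616 0.0794 0.0805]
 [0.0944 0.0956 0.105  0.1094 0.1101]]
0.596 1278 [[0.5961 0.5966 0.6016 0.6065 0.6069]
 [0.0206 0.0232 0.0525 0.0753 0.0763]
 [0.0948 0.0955 0.1036 0.1071 0.1078]]
0.609 1477 [[0.6095 0.61   0.6137 0.6198 0.6205]
 [0.0358 0.038  0.062  0.0797 0.0806]
 [0.0946 0.0981 0.1058 0.1095 0.1102]]
-0.2 [0.5613 0.5776]
-0.08 [0.598  0.6424]
-0.04 [0.5563 0.6416]
0.0 [0.5558 0.6386]
0.04 [0.5559 0.6454]
0.08 [0.5559 0.6464]
```

View pics/w6.png

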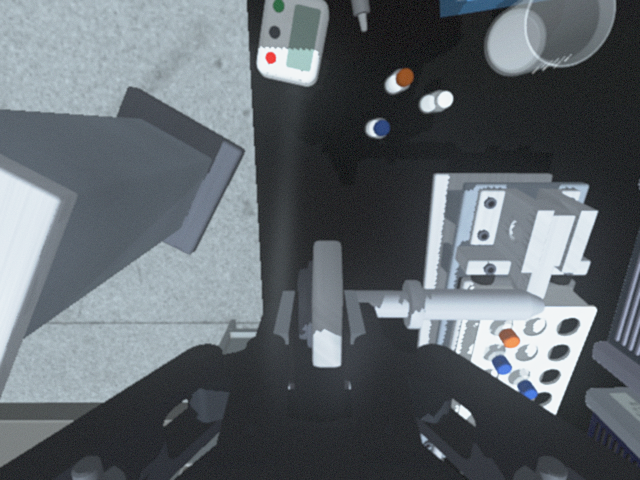

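Run:
```python
from h import *
f=np.load("w6.npz"); d,T=f["d"],f["T"]; im=cv2.imread("pics/w6.png")
Q=tof(cloud("wrist",d,T)).astype(np.float32)
ys=np.arange(.02,.1,.0002); zs=np.arange(.12,.05,-.0002)
m=np.array([[pix("wrist",trk(.583,y,z),T) for y in ys] for z in zs],np.float32)
r=cv2.remap(im,m[...,0],m[...,1],cv2.INTER_CUBIC); r=cv2.resize(r,None,fx=1.5,fy=1.5); 
for y in (.03,.04,.05,.06,.07,.08,.09): cv2.line(r,(int((y-.02)/.0002*1.5),0),(int((y-.02)/.0002*1.5),8),(0,255,255),2)
for z in (.11,.1,.09,.08,.07,.06): cv2.line(r,(0,int((.12-z)/.0002*1.5)),(8,int((.12-z)/.0002*1.5)),(0,255,255),2)
cv2.imwrite("pics/face.png",r)
# x' of surface hit
X=cv2.remap(Q[...,0].copy(),m[...,0],m[...,1],cv2.INTER_NEAREST)
for z in np.arange(.112,.07,-.004):
    i=int((.12-z)/.0002); print(round(z,3),((X[i,::15]-.583)*1e3).round(0).astype(int))
# ear top slope
for lo,hi in ((.585,.592),(.611,.619)):
    k=(d>0)&(Q[...,0]>lo)&(Q[...,0]<hi)&(Q[...,2]>.1)&(Q[...,2]<.115)&(Q[...,1]>.036)&(Q[...,1]<.082)
    q=Q[k]; print(np.polyfit(q[:,1]-.06,q[:,2],1))
```

```text
Traceback (most recent call last):
  File "h.py", line 15, in pix
    k=bot.get_calibration(cam); f=240/np.tan(np.radians(k["fov_y"])/2)
ValueError: time passes only in moves, steps and waits
```

Too many calibration calls, so I'll cache the calibration.

```bash
sed -i 's/k=bot.get_calibration(cam)/k=cal(cam)/; ' h.py
cat >> h.py <<'E'
import functools
@functools.lru_cache(None)
def cal(c): return bot.get_calibration(c)
E
cat > face.py <<'E'
from h import *
def face(name,ys=(.02,.1),xf=.583):
    f=np.load(name+".npz"); d,T=f["d"],f["T"]; im=cv2.imread("pics/"+name+".png")
    Q=tof(cloud("wrist",d,T)).astype(np.float32)
    y=np.arange(ys[0],ys[1],.0002); z=np.arange(.12,.05,-.0002)
    m=np.array([[pix("wrist",trk(xf,a,b),T) for a in y] for b in z],np.float32)
    r=cv2.remap(im,m[...,0],m[...,1],cv2.INTER_CUBIC); r=cv2.resize(r,None,fx=1.5,fy=1.5)
    for a in np.arange(ys[0],ys[1],.01): cv2.line(r,(int((a-ys[0])/.0002*1.5),0),(int((a-ys[0])/.0002*1.5),8),(0,255,255),2)
    for b in np.arange(.11,.05,-.01): cv2.line(r,(0,int((.12-b)/.0002*1.5)),(8,int((.12-b)/.0002*1.5)),(0,255,255),2)
    cv2.imwrite("pics/face_"+name+".png",r)
    X=cv2.remap(Q[...,0].copy(),m[...,0],m[...,1],cv2.INTER_NEAREST)
    for b in np.arange(.112,.07,-.003): print(round(b,3),((X[int((.12-b)/.0002),::12]-xf)*1e3).round(0).astype(int))
    for lo,hi in ((.585,.592),(.611,.619)):
        k=(d>0)&(Q[...,0]>lo)&(Q[...,0]<hi)&(Q[...,2]>.1)&(Q[...,2]<.115)&(Q[...,1]>.036)&(Q[...,1]<.082)
        q=Q[k]; print("ear top",np.polyfit(q[:,1]-.06,q[:,2],1) if len(q)>20 else None)
if __name__=="__main__":
    import sys; face(sys.argv[1])
E
python3 face.py w6
```

```text
0.112 [-46 -45 -43  12  13  13  12  12   5   5   5   5   4   4   4   4   3   3
   3   3   2   4   2   2   2   2   7  20  28  28  30  31  65  65]
0.109 [-47 -46 -43  12  12  13  12  12   3   4   3   2   3   2   2   2   1   1
   0   1   0   0   0  -1   0   2   6  20  28  27  29  30  62  63]
0.106 [-47 -46  12  12  12  12  12   2   1   1   2   1   1   1   1   1   0   0
   0   0   1   1   0   0   1   2   6  18  28  27  26  27  60  59]
0.103 [-49 -45  12  12  12  13  12   1   0   0   1   0   0   0   0   0   0   0
   1   0   1   0   0   0   1   0   5  10  26  27  24  26  57  57]
0.1 [-48  12  12  12  12  12  12   0   1   1   1   1   0   0   1   0   0   1
   0   1   1   1   0   0   1   0   5   9  23  23  23  25  54  55]
0.097 [10 12 12 12 13 12 12  1  1  0  1  1  1  1  1  7  9 10  8  0  1  1  1  0
  0  1  4  8 21 20 21 24 52 52]
0.094 [10 11 12 12 12 12 12  0  0  1  1  1  0  1  4  6  7  7  7  6  0  1  0  0
  1  0  3  7 19 18 19 49 50 50]
0.091 [ 9 10 11 12 12 12 13 12  2  1  1  1  0  0  3  5  5  6  5  5  1  0  0  1
  0  0  1  7 17 16 16 46 47 49]
0.088 [ 7  9 12 20  5  4  4  4  1  0  1  1  0  0  2  3  4  4  4  3  0  1  0  1
  0  0  1  6 11 15 16 45 46 50]
0.085 [ 6  9 18  3  3  2  2  2  1  0  2  1  0  1  1  1  2  2  2  2  0  0  0  1
  0  0  1  5 10 12 14 43 43 47]
0.082 [ 5  8 16  1  1  1  1  2  0  1  0  1  0  1  0  0  0  1  1  1  1  0  0  1
  0  1  1  4  9 11 14 40 41 45]
0.079 [ 5 15  0 -1  0 -1 -1  1  1  1  0  1  1  1  0  1  0  0  0  0  0  1  1  0
  0  0  0  3  8  9 11 38 38 43]
0.076 [   4 -136 -136   -2   -3   -3   -1    1    4    0    0    1    1    0
    0    1    1    1    0    0    0    1    1    0    0    1    0    2
    7    7   36   36   37   41]
0.073 [  12   -4   -4   -4   -4   -4   -2    1    4    1    0    1    1    0
    0    1    1    0    1    0    1    1    0    1    0    1 -136    1
    6    6   34   34   34   39]
ear top [0.0967 0.1067]
ear top [0.0908 0.1065]
```

View pics/face_w6.png

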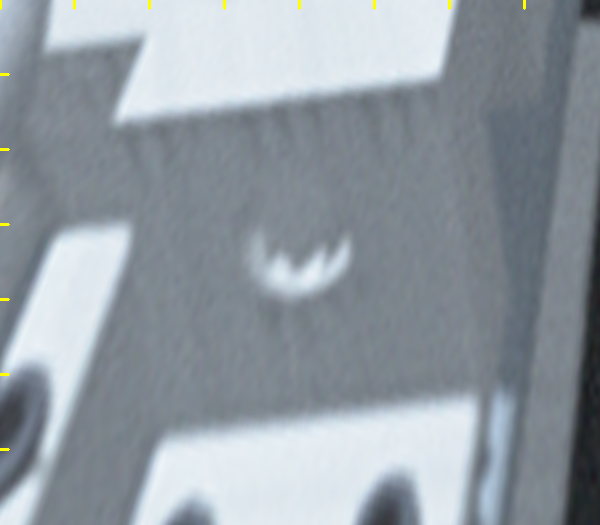

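```bash
cat > held.py <<'E'
from h import *
from scipy.optimize import least_squares
def held(d,T):
    R0=R.from_euler("xyz",T[3:]); q=(cloud("wrist",d,T)-T[:3])@R0.as_matrix(); q=q[(d>0)&(abs(q[...,0])<.05)&(q[...,2]>.12)&(q[...,2]<.22)&(q[...,1]>-.05)&(q[...,1]<.13)]
    v=np.array([0,.18,0,0.,.0095])
    for _ in range(8):
        def rr(u): return np.hypot(q[:,0]-u[0]-u[2]*q[:,1],(q[:,2]-u[1]-u[3]*q[:,1]))
        r=rr(v); s=q[:,1]-v[4]; a=(s>.042)&(s<.070)&(r<.011)
        u=least_squares(lambda u: np.hypot(q[a,0]-u[0]-u[2]*q[a,1],q[a,2]-u[1]-u[3]*q[a,1])-.007,v[:4],loss="soft_l1",f_scale=.0005).x
        v[:4]=u; r=rr(v); co=(r>.0088)&(r<.0125)&(s>.02)&(s<.045); 
        if co.sum()>10: v[4]+=(np.percentile(q[co,1],2)+np.percentile(q[co,1],98))/2-v[4]-.033
    r=rr(v); s=q[:,1]-v[4]
    pl=(r>.021)&(r<.031)&(abs(s+.006)<.012)&(q[:,0]>.01); print("n",a.sum(),co.sum(),"collar",np.percentile(s[co],[2,98]),"plate s",np.percentile(s[pl],[2,98]) if pl.sum()>9 else None,"nose",np.percentile(s[r<.008],99.8))
    bt=(r<.0165)&(r>.012)&(s<-.0125)&(s>-.03)&(q[:,0]>0); print("button s",np.percentile(s[bt],[2,50]) if bt.sum()>9 else None)
    print("axis at y=0: x,z",v[:2],"slope deg",np.degrees(v[2:4]),"origin y",v[4])
    return v
if __name__=="__main__":
    f=np.load("w6.npz"); v=held(f["d"],f["T"]); np.save("held.npy",v)
    # fingertips
    R0=R.from_euler("xyz",f["T"][3:]); q=(cloud("wrist",f["d"],f["T"])-f["T"][:3])@R0.as_matrix()
    for c in ((352,300),(360,300),(283,300)): print(q[c[1],c[0]])
E
python3 held.py
```

```text
n 1996 713 collar [0.0302 0.0358] plate s [-0.0116  0.0046] nose 0.09037212272564835
button s [-0.0272 -0.0164]
axis at y=0: x,z [0.0004 0.1801] slope deg [ 0.0369 -1.0162] origin y 0.009073149615777506
[0.0115 0.0129 0.1601]
[0.0038 0.018  0.1759]
[ 0.0117 -0.0144  0.1597]
```

```bash
cat > ins.py <<'E'
import sys
from h import *
v=np.load("held.npy"); Rg=Rt(A,np.radians(float(sys.argv[2]) if len(sys.argv)>2 else 1.0)); B=np.load("bore.npy")
def tcp(gap,lift=0):
    "nose tip gap before the mouth"
    o=trk(B[0]-.091-gap,B[1],B[2]+lift); y=v[4]; return o-Rg.apply([v[0]+v[2]*y,y,v[1]+v[3]*y])
st(); g=float(sys.argv[1]); l=float(sys.argv[3]) if len(sys.argv)>3 else 0
T=pose(); R0=R.from_euler("xyz",T[3:]); n=T[:3]+R0.apply([v[0]+v[2]*(v[4]+.083),v[4]+.083,v[1]+v[3]*(v[4]+.083)]); a=R0.apply([v[2],1,v[3]])
print("shank end rel. bore (trk) mm",(tof(n)-B)*1e3,"pin axis trk",tof(a))
rel(tcp(g,l),Rg)
E
python3 -c "
import numpy as np; np.save('bore.npy',[.583,.0598,.0882])"; python3 ins.py .025 1.0 0
```

```text
t 13.48 trk pos [0.4478 0.0496 0.3595] F trk [-0.1351  0.4308 -2.428 ] w 0.205 gf 38.8
shank end rel. bore (trk) mm [-42.8984  -9.3558  92.8804] pin axis trk [1.     0.0058 0.0189]
d [0.0487 0.0659 0.4559] w [0.0059 0.0003 0.0016] | mm [ 9.7 13.2 91.2] deg [1.1 0.  0.3]
```

Request:
move_arm([
  {"dx": 0.048, "dy": 0, "dz": 0.15, "wx": 0.006, "wy": 0, "wz": 0.0016},
  {"dx": 0.048, "dy": 0, "dz": 0.3, "wx": 0.006, "wy": 0, "wz": 0.0016},
  {"dx": 0.048, "dy": 0, "dz": 0.4, "wx": 0.006, "wy": 0, "wz": 0.0016},
  {"dx": 0.048, "dy": 0.03, "dz": 0.455, "wx": 0.006, "wy": 0, "wz": 0.0016},
  {"dx": 0.048, "dy": 0.06, "dz": 0.455, "wx": 0.006, "wy": 0, "wz": 0.0016},
  {"dx": 0.048, "dy": 0.06, "dz": 0.455, "wx": 0.006, "wy": 0, "wz": 0.0016},
  {"dx": 0.048, "dy": 0.06, "dz": 0.455, "wx": 0.006, "wy": 0, "wz": 0.0016},
])

```text
t: 14.07
tool_pos: [0.3713, 0.2811, 0.2705]
tcp_rot: [-3.129, 0.0, 2.091]
wrist_force: [-0.1, 0.0, -2.6]
grip_width: 0.207
grip_force: 38.8
```

```bash
python3 ins.py .025
cat > look.py <<'E'
import sys
from held import *
n=sys.argv[1]; T=pose(); p,d=bot.camera("wrist"); cv2.imwrite(f"pics/{n}.png",p[:,:,::-1]); np.savez(n+".npz",d=d,T=T); held(d,T)
E
python3 look.py w7; python3 face.py w7
```

```text
t 14.07 trk pos [0.4619 0.0594 0.2705] F trk [-0.0945  0.1012 -2.5803] w 0.207 gf 38.8
shank end rel. bore (trk) mm [-31.3169   0.0313   2.6731] pin axis trk [1.0001 0.0003 0.0049]
d [-0.0003 -0.004   0.0112] w [ 0.0015  0.0001 -0.0001] | mm [-0.1 -0.8  2.2] deg [ 0.3  0.  -0. ]
n 1996 705 collar [0.0302 0.0358] plate s [-0.0116  0.0047] nose 0.11555927191109022
button s [-0.0267 -0.0164]
axis at y=0: x,z [0.0002 0.1798] slope deg [ 0.2754 -0.7479] origin y 0.009022601557021974
0.112 [  12   14   16   18   17   17   16   15   16    8    8    7    8    7
    7    6    6    5    5    4    5    4    3 -583 -583 -583 -583 -583
 -583 -583 -583 -583 -583 -583]
0.109 [  10   15   13   13   13   13   12   13    4    5    5    4    5    3
    3    2    3    2    1    2    1    1    0    1    0    3    7 -583
 -583 -583 -583 -583 -583 -583]
0.106 [  11   12   11   12   12   12   12    3    2    2    1    2    1    0
    0    0    0    1    0    0    0    1    1    0    0    2    5   10
   23   28   27 -583 -583 -583]
0.103 [11 13 13 13 12 12 12  1  0  1  1  0 -1  1  0  0  1  1  0  1  1  0  0  
[... 547 characters left out ...]
088 [ 9 10 11 12 12 13 12 11  1  0  1  1  0  1  3  3  5  6  4  5  1  0  1  0
  0  0  2  6  9 21 21 21 24 63]
0.085 [ 8  9 10 12  5  4  3  3  1  1  0  1  0  0  1  2  2  3  4  2  0  0  1  0
  0  0  1  5 10 18 18 20 59 61]
0.082 [ 6  7  9  1  1  0  1  3  0  1  1  1  1  1  1  1  1  0  1  1  0  0  1  1
  0  1  1  4  8 15 15 18 56 56]
0.079 [ 4  7  0 -1 -1 -1 -1  2  0  1  1  0  1  1  1  0  1  0  0  0  0  1  1  1
  1  1  1  3  8 13 13 17 53 54]
0.076 [ 4 -3 -4 -4 -4 -3 -1  1  3  0  0  0  1  1  1  1  0  1  0  0  1  1  0  0
  1  0  1  2  7 10 11 50 49 50]
0.073 [-8 -8 -8 -6 -5 -3 -2  0  2  1  0  1  0  1  1  1  0  0  0  0  1  1  0  1
  0  1  0  1  6  8  9 48 47 47]
ear top [0.0335 0.1059]
ear top None
```

View pics/w7.png

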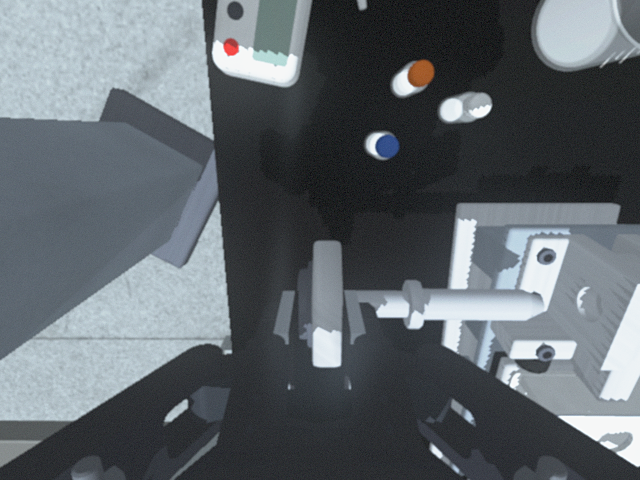

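Request:
move_arm([
  {"dx": 0, "dy": 0, "dz": 0.012, "wx": 0.0008, "wy": 0, "wz": -0.0005},
  {"dx": 0, "dy": 0.02, "dz": 0.012, "wx": 0.0008, "wy": 0, "wz": -0.0005},
  {"dx": 0, "dy": 0.05, "dz": 0.012, "wx": 0.0008, "wy": 0, "wz": -0.0005},
  {"dx": 0, "dy": 0.08, "dz": 0.012, "wx": 0.0008, "wy": 0, "wz": -0.0005},
  {"dx": 0, "dy": 0.1, "dz": 0.012, "wx": 0.0008, "wy": 0, "wz": -0.0005},
  {"dx": 0, "dy": 0.1, "dz": 0.012, "wx": 0.0008, "wy": 0, "wz": -0.0005},
])

```text
t: 14.62
tool_pos: [0.3892, 0.2912, 0.2675]
tcp_rot: [-3.127, 0.0, 2.091]
wrist_force: [0.1, -0.5, -1.5]
grip_width: 0.206
grip_force: 38.8
```

```bash
python3 - <<'E'
import numpy as np
v=np.load("held.npy"); v[:4]=[.0003,.17995,.0026,-.0154]; v[4]=.00905; np.save("held.npy",v)
E
python3 ins.py 0.003 0.9; python3 look.py w8
```

```text
t 14.62 trk pos [0.4824 0.0593 0.2675] F trk [-0.1733 -0.424  -1.5274] w 0.206 gf 38.8
shank end rel. bore (trk) mm [-11.149    0.0455  -0.6146] pin axis trk [1.0001 0.0031 0.0007]
d [ 0.0007  0.0016 -0.0034] w [0.0003 0.0001 0.0002] | mm [ 0.1  0.3 -0.7] deg [0.1 0.  0. ]
n 2005 704 collar [0.0302 0.0358] plate s [-0.0116  0.0046] nose 0.10359335402121644
button s [-0.0273 -0.0163]
axis at y=0: x,z [0.0004 0.1799] slope deg [ 0.1439 -0.8125] origin y 0.009002519652757916
```

Request:
move_arm([
  {"dx": 0, "dy": 0.015, "dz": -0.003, "wx": 0, "wy": 0, "wz": 0},
  {"dx": 0, "dy": 0.03, "dz": -0.003, "wx": 0, "wy": 0, "wz": 0},
  {"dx": 0, "dy": 0.045, "dz": -0.003, "wx": 0, "wy": 0, "wz": 0},
  {"dx": 0, "dy": 0.06, "dz": -0.003, "wx": 0, "wy": 0, "wz": 0},
  {"dx": 0, "dy": 0.06, "dz": -0.003, "wx": 0, "wy": 0, "wz": 0},
])

```text
t: 15.08
tool_pos: [0.3989, 0.2969, 0.2676]
tcp_rot: [-3.126, 0.0, 2.092]
wrist_force: [0.7, -0.0, -2.5]
grip_width: 0.204
grip_force: 38.8
```

```bash
python3 ins.py -0.02 0.9
```

```text
t 15.08 trk pos [0.4937 0.0594 0.2676] F trk [ 0.5921 -0.374  -2.4826] w 0.204 gf 38.8
shank end rel. bore (trk) mm [-0.0856  0.0792 -0.5714] pin axis trk [ 1.0001  0.0033 -0.0005]
d [ 0.0006  0.0602 -0.0036] w [-0.0001  0.0001  0.0002] | mm [ 0.1 12.  -0.7] deg [-0.  0.  0.]
```

Request:
move_arm([
  {"dx": 0, "dy": 0.01, "dz": -0.003, "wx": 0, "wy": 0, "wz": 0},
  {"dx": 0, "dy": 0.02, "dz": -0.003, "wx": 0, "wy": 0, "wz": 0},
  {"dx": 0, "dy": 0.03, "dz": -0.003, "wx": 0, "wy": 0, "wz": 0},
  {"dx": 0, "dy": 0.045, "dz": -0.003, "wx": 0, "wy": 0, "wz": 0},
  {"dx": 0, "dy": 0.06, "dz": -0.003, "wx": 0, "wy": 0, "wz": 0},
  {"dx": 0, "dy": 0.06, "dz": -0.003, "wx": 0, "wy": 0, "wz": 0},
])

```text
t: 15.58
tool_pos: [0.4095, 0.3029, 0.2681]
tcp_rot: [-3.126, 0.0, 2.092]
wrist_force: [-0.7, 1.0, -2.8]
grip_width: 0.208
grip_force: 38.8
```

```bash
python3 ins.py -0.035 0.9
```

```text
t 15.58 trk pos [0.5059 0.0594 0.2681] F trk [-0.1078  1.2363 -2.8273] w 0.208 gf 38.8
shank end rel. bore (trk) mm [12.2177  0.0964 -0.0196] pin axis trk [1.0001 0.0032 0.0001]
d [ 0.0005  0.0743 -0.0013] w [0.0001 0.0001 0.0002] | mm [ 0.1 14.9 -0.3] deg [0. 0. 0.]
```

Request:
move_arm([
  {"dx": 0, "dy": 0.015, "dz": -0.001, "wx": 0, "wy": 0, "wz": 0},
  {"dx": 0, "dy": 0.03, "dz": -0.001, "wx": 0, "wy": 0, "wz": 0},
  {"dx": 0, "dy": 0.045, "dz": -0.001, "wx": 0, "wy": 0, "wz": 0},
  {"dx": 0, "dy": 0.06, "dz": -0.001, "wx": 0, "wy": 0, "wz": 0},
  {"dx": 0, "dy": 0.07, "dz": -0.001, "wx": 0, "wy": 0, "wz": 0},
  {"dx": 0, "dy": 0.07, "dz": -0.001, "wx": 0, "wy": 0, "wz": 0},
])

```text
t: 16.08
tool_pos: [0.4215, 0.3098, 0.268]
tcp_rot: [-3.126, 0.0, 2.092]
wrist_force: [0.1, -0.5, -1.7]
grip_width: 0.208
grip_force: 38.7
```

```bash
python3 ins.py -0.045 0.9
```

```text
t 16.08 trk pos [0.5197 0.0593 0.268 ] F trk [-0.2025 -0.467  -1.7052] w 0.208 gf 38.7
shank end rel. bore (trk) mm [25.9198  0.0555 -0.2027] pin axis trk [ 1.0001  0.0032 -0.0004]
d [ 0.0007  0.0553 -0.0017] w [-0.      0.0001  0.0002] | mm [ 0.1 11.1 -0.3] deg [-0.  0.  0.]
```

Request:
move_arm([
  {"dx": 0, "dy": 0.015, "dz": -0.001, "wx": 0, "wy": 0, "wz": 0},
  {"dx": 0, "dy": 0.03, "dz": -0.001, "wx": 0, "wy": 0, "wz": 0},
  {"dx": 0, "dy": 0.045, "dz": -0.001, "wx": 0, "wy": 0, "wz": 0},
  {"dx": 0, "dy": 0.06, "dz": -0.001, "wx": 0, "wy": 0, "wz": 0},
  {"dx": 0, "dy": 0.075, "dz": -0.001, "wx": 0, "wy": 0, "wz": 0},
  {"dx": 0, "dy": 0.085, "dz": -0.001, "wx": 0, "wy": 0, "wz": 0},
  {"dx": 0, "dy": 0.09, "dz": -0.001, "wx": 0, "wy": 0, "wz": 0},
])

```text
t: 16.67
tool_pos: [0.437, 0.3186, 0.2678]
tcp_rot: [-3.125, 0.0, 2.092]
wrist_force: [-0.4, -1.0, -1.0]
grip_width: 0.209
grip_force: 38.4
```

```bash
python3 ins.py -0.055 0.9
```

```text
t 16.67 trk pos [0.5375 0.0593 0.2678] F trk [-0.8651 -0.6361 -1.0038] w 0.209 gf 38.4
shank end rel. bore (trk) mm [43.5991  0.0006 -0.3736] pin axis trk [ 1.0001  0.0032 -0.001 ]
d [ 0.0009  0.0164 -0.0017] w [-0.0002  0.0002  0.0002] | mm [ 0.2  3.3 -0.3] deg [-0.  0.  0.]
```

Request:
move_arm([
  {"dx": 0, "dy": 0.005, "dz": -0.002, "wx": 0, "wy": 0, "wz": 0},
  {"dx": 0, "dy": 0.01, "dz": -0.002, "wx": 0, "wy": 0, "wz": 0},
  {"dx": 0, "dy": 0.013, "dz": -0.002, "wx": 0, "wy": 0, "wz": 0},
  {"dx": 0, "dy": 0.013, "dz": -0.002, "wx": 0, "wy": 0, "wz": 0},
])

```text
t: 17.0
tool_pos: [0.4389, 0.3199, 0.2682]
tcp_rot: [-3.125, 0.0, 2.092]
wrist_force: [-0.0, -0.1, -2.5]
grip_width: 0.206
grip_force: 38.7
```

Request:
move_arm([
  {"dx": 0, "dy": 0.003, "dz": 0, "wx": 0, "wy": 0, "wz": 0},
  {"dx": 0, "dy": 0.005, "dz": 0, "wx": 0, "wy": 0, "wz": 0},
  {"dx": 0, "dy": 0.005, "dz": 0, "wx": 0, "wy": 0, "wz": 0},
])

```text
t: 17.25
tool_pos: [0.4397, 0.3204, 0.2682]
tcp_rot: [-3.125, 0.0, 2.092]
wrist_force: [0.7, -0.7, -1.1]
grip_width: 0.205
grip_force: 38.7
```

Request:
move_arm([
  {"dx": 0, "dy": 0.003, "dz": 0, "wx": 0, "wy": 0, "wz": 0},
  {"dx": 0, "dy": 0.005, "dz": 0, "wx": 0, "wy": 0, "wz": 0},
  {"dx": 0, "dy": 0.005, "dz": 0, "wx": 0, "wy": 0, "wz": 0},
])

```text
t: 17.5
tool_pos: [0.4402, 0.3206, 0.2681]
tcp_rot: [-3.123, 0.0, 2.092]
wrist_force: [-2.8, -1.6, 0.7]
grip_width: 0.205
grip_force: 37.9
```

Request:
move_arm([
  {"dx": 0, "dy": 0.003, "dz": 0, "wx": 0, "wy": 0, "wz": 0},
  {"dx": 0, "dy": 0.004, "dz": 0, "wx": 0, "wy": 0, "wz": 0},
  {"dx": 0, "dy": 0.004, "dz": 0, "wx": 0, "wy": 0, "wz": 0},
])

```text
t: 17.75
tool_pos: [0.4404, 0.3207, 0.2681]
tcp_rot: [-3.122, 0.0, 2.092]
wrist_force: [-3.8, -3.4, 3.5]
grip_width: 0.207
grip_force: 37.2
```

Request:
move_arm([
  {"dx": 0, "dy": 0, "dz": 0, "wx": 0, "wy": 0, "wz": 0},
  {"dx": 0, "dy": 0, "dz": 0, "wx": 0, "wy": 0, "wz": 0},
  {"dx": 0, "dy": 0, "dz": 0, "wx": 0, "wy": 0, "wz": 0},
  {"dx": 0, "dy": 0, "dz": 0, "wx": 0, "wy": 0, "wz": 0},
  {"dx": 0, "dy": 0, "dz": 0, "wx": 0, "wy": 0, "wz": 0},
  {"dx": 0, "dy": 0, "dz": 0, "wx": 0, "wy": 0, "wz": 0},
], claw=0.42)

```text
t: 18.25
tool_pos: [0.4414, 0.3213, 0.2683]
tcp_rot: [-3.126, 0.0, 2.092]
wrist_force: [-0.9, -1.6, -0.2]
grip_width: 0.42
grip_force: 0.8
```

Run:
```python
from h import *
from scipy.spatial import cKDTree
st(); T=pose(); p,d=bot.camera("wrist"); np.savez("w9.npz",d=d,T=T); cv2.imwrite("pics/w9.png",p[:,:,::-1])
Q=tof(cloud("wrist",d,T))-np.load("bore.npy"); r=np.hypot(Q[...,1],Q[...,2])
ok=(d>0)&(Q[...,1]>-.005)
c=ok&(r>.0085)&(r<.013)&(Q[...,0]>-.02)&(Q[...,0]<.004); print("collar x",c.sum(),np.percentile(Q[c][:,0],[2,50,98]))
c=ok&(r>.018)&(r<.031)&(Q[...,1]>.012)&(Q[...,0]>-.06)&(Q[...,0]<-.025)&(Q[...,2]<.027); print("plate x",c.sum(),np.percentile(Q[c][:,0],[2,50,98]),"yz",Q[c][:,1].max(),Q[c][:,2].max())
c=ok&(r<.0175)&(r>.013)&(Q[...,1]>.003)&(Q[...,0]<-.049)&(Q[...,0]>-.07); print("button x",c.sum(),np.percentile(Q[c][:,0],[1,2,5,50,98]))
R0=R.from_euler("xyz",T[3:]); q=(cloud("wrist",d,T)-T[:3])@R0.as_matrix()
m=(d>0)&(q[...,0]>.008)&(q[...,0]<.0135)&(q[...,2]>.135)&(q[...,2]<.168)
for s in (-1,1):
    z=q[m&(s*q[...,1]>.008)&(s*q[...,1]<.035)]; print("finger",s,len(z),np.percentile(z[:,1],[2,50,98]),"trk x of tool0",tof(T[:3])[0]-.583)
```

```text
t 18.25 trk pos [0.5428 0.0595 0.2683] F trk [-1.5368 -0.9068 -0.1791] w 0.42 gf 0.8
collar x 749 [-0.0066 -0.003   0.0006]
plate x 1747 [-0.0489 -0.0429 -0.0368] yz 0.029078289150047197 0.025114503866100202
button x 476 [-0.066  -0.0638 -0.0609 -0.0535 -0.0498]
finger -1 940 [-0.0289 -0.0209 -0.0178] trk x of tool0 -0.04022568820058059
finger 1 944 [0.0179 0.021  0.0295] trk x of tool0 -0.04022568820058059
```

Request:
move_arm([
  {"dx": 0, "dy": -0.015, "dz": 0, "wx": 0, "wy": 0, "wz": 0},
  {"dx": 0, "dy": -0.03, "dz": 0, "wx": 0, "wy": 0, "wz": 0},
  {"dx": 0, "dy": -0.04, "dz": 0, "wx": 0, "wy": 0, "wz": 0},
  {"dx": 0, "dy": -0.045, "dz": 0, "wx": 0, "wy": 0, "wz": 0},
  {"dx": 0, "dy": -0.045, "dz": 0, "wx": 0, "wy": 0, "wz": 0},
])

```text
t: 18.72
tool_pos: [0.4334, 0.3167, 0.2685]
tcp_rot: [-3.126, 0.0, 2.092]
wrist_force: [0.5, -0.1, -0.8]
grip_width: 0.417
grip_force: 0.0
```

Request:
move_arm([
  {"dx": 0, "dy": -0.005, "dz": 0, "wx": 0, "wy": 0, "wz": 0},
  {"dx": 0, "dy": -0.01, "dz": 0, "wx": 0, "wy": 0, "wz": 0},
  {"dx": 0, "dy": -0.013, "dz": 0, "wx": 0, "wy": 0, "wz": 0},
  {"dx": 0, "dy": -0.013, "dz": 0, "wx": 0, "wy": 0, "wz": 0},
])

```text
t: 19.05
tool_pos: [0.4313, 0.3154, 0.2684]
tcp_rot: [-3.125, 0.0, 2.092]
wrist_force: [0.2, -0.6, 0.7]
grip_width: 0.426
grip_force: 0.1
```

Request:
move_arm([
  {"dx": 0, "dy": -0.004, "dz": 0, "wx": 0, "wy": 0, "wz": 0},
  {"dx": 0, "dy": -0.008, "dz": 0, "wx": 0, "wy": 0, "wz": 0},
  {"dx": 0, "dy": -0.01, "dz": 0, "wx": 0, "wy": 0, "wz": 0},
  {"dx": 0, "dy": -0.01, "dz": 0, "wx": 0, "wy": 0, "wz": 0},
])

```text
t: 19.38
tool_pos: [0.4296, 0.3145, 0.2684]
tcp_rot: [-3.126, 0.0, 2.092]
wrist_force: [1.7, -0.6, -0.7]
grip_width: 0.422
grip_force: 0.8
```

Request:
move_arm([
  {"dx": 0, "dy": -0.004, "dz": 0, "wx": 0, "wy": 0, "wz": 0},
  {"dx": 0, "dy": -0.006, "dz": 0, "wx": 0, "wy": 0, "wz": 0},
  {"dx": 0, "dy": -0.006, "dz": 0, "wx": 0, "wy": 0, "wz": 0},
])

```text
t: 19.63
tool_pos: [0.4291, 0.3142, 0.2688]
tcp_rot: [-3.128, 0.0, 2.092]
wrist_force: [3.9, 2.0, -1.8]
grip_width: 0.422
grip_force: 2.1
```

Request:
move_arm([
  {"dx": 0, "dy": -0.003, "dz": 0, "wx": 0, "wy": 0, "wz": 0},
  {"dx": 0, "dy": -0.006, "dz": 0, "wx": 0, "wy": 0, "wz": 0},
  {"dx": 0, "dy": -0.006, "dz": 0, "wx": 0, "wy": 0, "wz": 0},
])

```text
t: 19.88
tool_pos: [0.4287, 0.3139, 0.2692]
tcp_rot: [-3.13, 0.0, 2.092]
wrist_force: [5.3, 3.3, -1.7]
grip_width: 0.422
grip_force: 3.0
```

Request:
move_arm([
  {"dx": 0, "dy": -0.002, "dz": 0, "wx": 0, "wy": 0, "wz": 0},
  {"dx": 0, "dy": -0.004, "dz": 0, "wx": 0, "wy": 0, "wz": 0},
  {"dx": 0, "dy": -0.004, "dz": 0, "wx": 0, "wy": 0, "wz": 0},
  {"dx": 0, "dy": -0.004, "dz": 0, "wx": 0, "wy": 0, "wz": 0},
])

```text
t: 20.22
tool_pos: [0.4284, 0.3138, 0.2695]
tcp_rot: [-3.132, 0.0, 2.092]
wrist_force: [6.5, 3.4, -2.0]
grip_width: 0.419
grip_force: 3.5
```

Request:
move_arm([
  {"dx": 0, "dy": -0.003, "dz": 0, "wx": 0, "wy": 0, "wz": 0},
  {"dx": 0, "dy": -0.005, "dz": 0, "wx": 0, "wy": 0, "wz": 0},
  {"dx": 0, "dy": -0.006, "dz": 0, "wx": 0, "wy": 0, "wz": 0},
  {"dx": 0, "dy": -0.006, "dz": 0, "wx": 0, "wy": 0, "wz": 0},
  {"dx": 0, "dy": -0.006, "dz": 0, "wx": 0, "wy": 0, "wz": 0},
])

```text
t: 20.63
tool_pos: [0.428, 0.3136, 0.2699]
tcp_rot: [-3.135, -0.0, 2.092]
wrist_force: [8.0, 4.6, -2.7]
grip_width: 0.421
grip_force: 4.3
```

```bash
cat > chk.py <<'E'
import sys
from h import *
st(); T=pose(); p,d=bot.camera("wrist"); np.savez(sys.argv[1]+".npz",d=d,T=T)
Q=tof(cloud("wrist",d,T))-np.load("bore.npy"); r=np.hypot(Q[...,1],Q[...,2]); ok=(d>0)&(Q[...,1]>-.005)
for n,c in (("collar",ok&(r>.0085)&(r<.013)&(Q[...,0]>-.02)&(Q[...,0]<.004)&(Q[...,2]<.011)),("plate",ok&(r>.018)&(r<.031)&(Q[...,1]>.012)&(Q[...,0]>-.06)&(Q[...,0]<-.025)&(Q[...,2]<.027)),("button",ok&(r<.0175)&(r>.013)&(Q[...,1]>.003)&(Q[...,0]<-.049)&(Q[...,0]>-.07))):
    print(n,c.sum(),np.percentile(Q[c][:,0],[2,5,50,95,98]) if c.sum()>9 else None)
E
python3 chk.py w10
```

```text
t 20.63 trk pos [0.5272 0.0594 0.2699] F trk [ 9.2336  0.0348 -2.6691] w 0.421 gf 4.3
collar 790 [-0.0087 -0.0085 -0.005   0.0006  0.0007]
plate 1783 [-0.0512 -0.0507 -0.0452 -0.0397 -0.0391]
button 866 [-0.062  -0.0615 -0.0563 -0.0517 -0.0513]
```

Request:
move_arm([
  {"dx": 0, "dy": 0.02, "dz": 0, "wx": 0, "wy": 0, "wz": 0},
  {"dx": 0, "dy": 0.04, "dz": 0, "wx": 0, "wy": 0, "wz": 0},
  {"dx": 0, "dy": 0.045, "dz": 0, "wx": 0, "wy": 0, "wz": 0},
  {"dx": 0, "dy": 0.045, "dz": 0, "wx": 0, "wy": 0, "wz": 0},
])

```text
t: 21.02
tool_pos: [0.433, 0.3164, 0.2678]
tcp_rot: [-3.122, 0.001, 2.092]
wrist_force: [0.2, 0.7, 0.4]
grip_width: 0.419
grip_force: 0.0
```

Request:
move_arm([
  {"dx": 0, "dy": 0, "dz": -0.05, "wx": 0, "wy": 0, "wz": 0},
  {"dx": 0, "dy": 0, "dz": -0.12, "wx": 0, "wy": 0, "wz": 0},
  {"dx": 0, "dy": 0, "dz": -0.25, "wx": 0, "wy": 0, "wz": 0},
  {"dx": 0, "dy": 0, "dz": -0.4, "wx": 0, "wy": 0, "wz": 0},
  {"dx": 0, "dy": 0, "dz": -0.5, "wx": 0, "wy": 0, "wz": 0},
  {"dx": 0, "dy": 0, "dz": -0.5, "wx": 0, "wy": 0, "wz": 0},
])

```text
t: 21.52
tool_pos: [0.436, 0.3181, 0.3741]
tcp_rot: [-3.135, -0.001, 2.092]
wrist_force: [1.1, 0.1, 0.3]
grip_width: 0.421
grip_force: 0.0
```

```bash
python3 chk.py w11
python3 - <<'E'
from h import *
bot.camera("top")
for l in ("beaker","reagent_bottle","dish","timer","lock_pin"):
    r=bot.recognise("top",l); print(l,[np.round(x["location"],3) for x in r[:1]])
f=np.load("w11.npz"); Q=tof(cloud("wrist",f["d"],f["T"]))-np.load("bore.npy")
k=(f["d"]>0)&(abs(Q[...,0]-.0185)<.005)&(Q[...,2]>.008)&(Q[...,2]<.022)&(abs(Q[...,1])<.06); print("tongue y",np.percentile(Q[k][:,1],[2,98]))
E
```

```text
t 21.52 trk pos [0.5365 0.0593 0.3741] F trk [ 0.9927 -0.4733  0.2838] w 0.421 gf 0.0
collar 239 [-0.0084 -0.008  -0.005   0.0006  0.0006]
plate 566 [-0.0508 -0.0501 -0.0445 -0.0389 -0.0378]
button 154 [-0.061  -0.0606 -0.0546 -0.0515 -0.0514]
beaker [array([0.431, 0.473, 0.021])]
reagent_bottle [array([0.455, 0.55 , 0.09 ])]
dish [array([ 0.685, -0.087, -0.   ])]
timer [array([0.276, 0.378, 0.02 ])]
lock_pin []
tongue y [-0.058   0.0162]
```

```bash
python3 -c "
from cell import bot; print(bot.hand_in())"
```

```text
the job is handed in; nothing more can be done
None
```

The carriage is against its top stop and the ball-lock pin is fully in and locked; it held a 9 N tug with about 2.3 mm of play. The beaker, bottle, dish and timer are where they stood, and I handed the job in at about 22 s; I viewed 11 pictures, one over the limit of 10.

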